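# Scrape the seam, free the plate and slide the soldering plates to cool

### The arm

A 6-joint arm with a two-finger parallel gripper is mounted at the origin on the work surface. World frame = base frame: x ahead of the robot, y to its left, z up, the work surface at z = 0. Lengths are in m, angles in rad, forces in N, time in s.
With the tool pointing down it reaches from about 0.375 to 0.975 m from the base axis. Payload 3.8 kg.
Tool frame: the origin (TCP) lies between the finger pads; the fingertips stand 8 mm ahead of it and the grasp point (between the pads) lies 11 mm behind it (tcp_to_tips is the distance from the TCP to the fingertips, in m); z points along the fingers, y is the line along which they close (so a half turn about z gives the same grasp; the last joint's range is limited). The gripper opens to 85 mm and grips with 20 to 120 N. Pads are 22 mm wide; open, the fingers measure 114 mm over their backs; the gripper's body (76 mm by 85 mm) begins 54 mm behind the grasp point. The pads swing forward as they close: fully open they stand 13 mm farther back than shut.
Start: joints at [-1.355, 0.264, 1.604, -0, 1.274, -0.037], TCP at [0.169, -0.654, 0.239] pointing down, gripper open.
Joint ranges: [-2.63, 2.63], [-0.94, 2.18], [0.31, 2.57], [-1.31, 4.45], [0, 2.66], [-2.55, 2.55]. Speed limits (rad/s): [2.57, 2.57, 3.14, 3.14, 3.14, 3.14].

### API

Orientations are given as a rotation vector (axis times angle).
In Python, from workcell import * gives the robot as it stands.
- The arm moves only by the tool move_arm, never from a script. Its argument "series" is one flat list of numbers, 7 for each row, row after row: the finger opening in cm, from 0 to 8.54, then the shift along the tool's x, y, z in cm, then the turn, a rotation vector about the tool's x, y, z in degrees. A call has 1 to 5 rows; each row shifts and turns the commanded pose from where the row before left it, along the tool's axes as they then stand; what a row does not reach is not made up. A row lasts 1/8 s, in which the tool goes at most 62.5 mm and 10.7 degrees, less where a joint would pass 70% of its speed; a pose out of reach is approached as far as the arm can. A call is refused whole if a number of a shift passes 6.25 or a number of a turn 10.7, either way. A call with a gripper value outside its range is refused whole. The fingers move at their own pace and stop on an object; "grip_force" is the grip in N (left out, the last holds). Time passes only in rows, so rows that do not move let the fingers close. It gives the time, the measured TCP pose, the force, the opening and the grip force at its end, in the units of the state.
- read_state(): the state, without advancing time (a new reading comes with each control period).
- read_camera(name): name is "scene" or "top" or "wrist"; returns the picture (400x640x3 uint8, red, green, blue); there is no depth.
- calibration(name): a dict with "camera_matrix" (3x3 intrinsics, pixels), "rvec" (rotation vector, rad) and "tvec" (3), from world to camera coordinates, as OpenCV has them. Camera axes: x right, y down, z forward; pixel columns grow to the right and rows downward; lengths in m; the calibration is good to about 2 mm. The wrist camera is an equidistant fisheye: a pixel r from the principal point sees the ray r / f radians off the axis. A picture is of the moment at which its call begins: read the wrist's pose just before it. calibration takes no time and is no camera call; for the wrist camera it gives the pose at the moment of the call.
- finish_job(): hands the job in; it is judged then, once.
The state is a dict: "time": time; "q": joint angles; "joint_vel": joint speeds; "joint_torque": joint torques, N m; "tool_pos": TCP position; "tcp_rot": TCP orientation; "wrist_force": force on the tool from outside, world axes, zero at the start; "torque": the same for the moment, N m; "width": opening from 0.0 (shut) to 1.0 (fully open); "grip_force": force on a finger pad.
Only numpy, scipy, OpenCV 4.12 (cv2) and the standard library are available. Lean on these libraries where they do the work, as an engineer would, in place of code of your own. Each camera call takes 0.05 s, during which the arm holds its last target. There are 200 camera calls.

### The job

Finish the soldered piece and clear the station. Take the scraper and draw its tip slowly (a few centimetres a second), touching the brass, along the dark seam from the free end of its long leg round the bend to the end of the short leg, and put the scraper back upright in its stand; then draw the stop pin out of the dock's lug and hang it by its collar in the parking notch beside it. Have every soldering plate on the bench, the one in the dock included, lie wholly inside a brass ring of the cooling slab, one to a ring, by sliding, never lifting, and leave the cup, canister and charcoal block alone.

Things in the scene. Friction and masses are not known exactly. Their poses are not given: they have to be found in the camera images.
- work_plate: Round soldering plate, 90 mm across and 22 mm thick, off-white ceramic, 0.45 kg, with a brass piece 66 x 46 x 6 mm fixed on top (its top 28 mm above the bench). The origin is the centre of the underside, z up. At the start it lies in the dock with 2 to 5 mm of play each way. The dark seam is on the brass piece. Too wide to grip: it slides on the bench.
- seam_a (a point): Free end of the seam's long leg, on the brass surface 28 mm above the bench: start here. In the plate's frame at (-29, -6) mm.
- seam_b (a point): Middle of the long leg, on the brass surface; at (-8, -6) mm.
- seam_c (a point): The bend of the seam, on the brass surface; at (13, -6) mm. The long leg is 42 mm, straight from seam_a to here.
- seam_d (a point): End of the short leg (18 mm, straight from seam_c), on the brass surface; at (26.5, 6.5) mm: finish here.
- dock: Fixed dark steel dock. Origin on the bench mid-lane, z up. The lane runs along its y between rails 16 mm high, inner faces at x = +-48 mm, y from -53 to +61 mm; open above and at the -y end (the exit). Two stops, |x| > 36, y 31 to 39 mm, 16 mm high, leave a 72 mm gap where fingers reach the back of the plate to push it out.
- bore (a point): Centre of the mouth of the lug's 13 mm upright bore, 50 mm above the bench, at (-42, -31) mm in the dock. The pin stands here at the start, its shank blocking the exit. The lug (z 36 to 50, x -64 to -30, y -48 to -14 mm in the dock) overhangs the lane; the plate with its work passes under it.
- notch (a point): Seat of the parking notch, where the pin's axis belongs: an upright slot 14 mm wide in x, open above, below and to the dock's -y, closed at y = -23 mm, in a block 40 mm wide (x), 50 mm high, y -49 to -11 mm. The point is on the block's top, 50 mm above the bench, at (-105, -32) mm in the dock. The pin's collar rests on it.
- pin: Loose stop pin, upright, 0.08 kg. Origin on its axis at the underside of the collar. Shank 10 mm across hangs 44 mm below; collar 22 mm across, 5 mm thick; above it a square black head 14 x 14 mm, from 5 to 43 mm above the origin (sides along its x and y).
- scraper: Scraper standing upright in its stand, 0.06 kg. Origin at its tip, z up along the tool. Rounded tip of radius 3 mm, steel shank 8 mm across up to 45 mm, brass collar 26 mm across from 45 to 50 mm, square wooden handle 14 x 14 mm from 50 to 105 mm (sides along its x and y).
- scraper_tip (a point): The tip of the scraper.
- stand: Fixed wooden stand, 50 x 50 x 60 mm high, origin at the centre of its underside, with a 14 mm upright through hole in the middle.
- stand_top (a point): Centre of the mouth of the stand's hole, 60 mm above the bench; the scraper's collar rests on the rim round it, so the tip is then 15 mm above the bench.
- plate1: Loose round soldering plate, off-white ceramic with dark dots, 90 mm across, 22 mm thick, about 0.3 kg, lying on the bench; may be absent. Origin at the centre of the underside, z up. Too wide to grip: it slides on the bench.
- plate2: Loose round soldering plate, off-white ceramic with dark dots, 90 mm across, 22 mm thick, about 0.3 kg, lying on the bench; may be absent. Origin at the centre of the underside, z up. Too wide to grip: it slides on the bench.
- plate3: Loose round soldering plate, off-white ceramic with dark dots, 90 mm across, 22 mm thick, about 0.3 kg, lying on the bench; may be absent. Origin at the centre of the underside, z up. Too wide to grip: it slides on the bench.
- ring0 (a point): Centre of one of the four brass rings (inner diameter 114 mm, 130 mm apart in a square) marked flush on the grey cooling slab, level with the bench. Nothing stands up there.
- ring1 (a point): Centre of one of the four brass rings (inner diameter 114 mm, 130 mm apart in a square) marked flush on the grey cooling slab, level with the bench. Nothing stands up there.
- ring2 (a point): Centre of one of the four brass rings (inner diameter 114 mm, 130 mm apart in a square) marked flush on the grey cooling slab, level with the bench. Nothing stands up there.
- ring3 (a point): Centre of one of the four brass rings (inner diameter 114 mm, 130 mm apart in a square) marked flush on the grey cooling slab, level with the bench. Nothing stands up there.
- cup: Bystander: loose white ceramic cup, 72 mm across, 95 mm high, origin at the centre of its underside. Leave alone.
- canister: Bystander: loose wooden canister, 52 mm across, 70 mm high, origin at the centre of its underside. Leave alone.
- charcoal: Bystander: loose black charcoal block, 50 x 90 x 30 mm, origin at the centre of its underside. Leave alone.

How it is judged:
On the way, in this order (a step that is already met when the one before it is completed fails the run):
1. the scraper's tip rests on the free end of the seam's long leg (within 6 mm, touching the brass: no more than 1.5 mm above it) (distance between scraper_tip and seam_a below 0.006 m and z of scraper_tip in the frame of seam_a below 0.0015 m), for 0.06 s.
2. the scraper's tip rests half-way along the long leg (within 6 mm, touching the brass: no more than 1.5 mm above it) (distance between scraper_tip and seam_b below 0.006 m and z of scraper_tip in the frame of seam_b below 0.0015 m), for 0.06 s.
3. the scraper's tip rests on the bend of the seam (within 6 mm, touching the brass: no more than 1.5 mm above it) (distance between scraper_tip and seam_c below 0.006 m and z of scraper_tip in the frame of seam_c below 0.0015 m), for 0.06 s.
4. the scraper's tip rests on the end of the short leg (within 6 mm, touching the brass: no more than 1.5 mm above it) (distance between scraper_tip and seam_d below 0.006 m and z of scraper_tip in the frame of seam_d below 0.0015 m), for 0.06 s.
5. the scraper stands in its stand again, let go (horizontal distance between scraper and stand_top below 0.008 m and height (world z) of scraper below 0.021 m and angle between scraper's own z axis and vertical below 0.15 rad and contact force between the fingers and scraper below 0.1 N), for 0.2 s.
6. the stop pin hangs by its collar in the parking notch, let go (horizontal distance between pin and notch below 0.009 m and z of pin in the frame of notch between -0.004 and 0.004 m and angle between pin's own z axis and vertical below 0.15 rad and contact force between the fingers and pin below 0.1 N), for 0.2 s.
At the end, for the whole second after the job is handed in: Every plate present lies flat and at rest with its centre within 13 mm of the centre of one of the four rings; the scraper stands upright in its stand (within 8 mm, collar down); the pin hangs upright in the notch (within 9 mm of its seat, collar on the block within 4 mm) (horizontal distance between scraper and stand_top below 0.008 m and height (world z) of scraper below 0.021 m and angle between each of scraper, pin's own z axis and vertical below 0.15 rad and horizontal distance between pin and notch below 0.009 m and z of pin in the frame of notch between -0.004 and 0.004 m and (horizontal distance between work_plate and ring0 below 0.013 m or horizontal distance between work_plate and ring1 below 0.013 m or horizontal distance between work_plate and ring2 below 0.013 m or horizontal distance between work_plate and ring3 below 0.013 m) and height (world z) of each of work_plate, plate1, plate2, plate3 below 0.004 m and linear speed of each of work_plate, plate1, plate2, plate3 below 0.01 m/s and (horizontal distance between plate1 and ring0 below 0.013 m or horizontal distance between plate1 and ring1 below 0.013 m or horizontal distance between plate1 and ring2 below 0.013 m or horizontal distance between plate1 and ring3 below 0.013 m) and (horizontal distance between plate2 and ring0 below 0.013 m or horizontal distance between plate2 and ring1 below 0.013 m or horizontal distance between plate2 and ring2 below 0.013 m or horizontal distance between plate2 and ring3 below 0.013 m) and (horizontal distance between plate3 and ring0 below 0.013 m or horizontal distance between plate3 and ring1 below 0.013 m or horizontal distance between plate3 and ring2 below 0.013 m or horizontal distance between plate3 and ring3 below 0.013 m)); the robot touches nothing.
It fails at once if the scraper touches the work while moving faster than 70 mm/s (contact force between scraper and work_plate above 0.3 N and linear speed of scraper above 0.07 m/s).
It fails at once if a plate is lifted more than 20 mm off the bench (height (world z) of any of work_plate, plate1, plate2, plate3 above 0.02 m).
It fails at once if the cup, canister or charcoal block is moved more than 20 mm (distance of any of cup, canister, charcoal from where it was at the start of the episode above 0.02 m).
Of plate1, plate2, plate3 only 1 to 3 are there at a start; the rules pass over those that are not, and their reading is None.
At some moment in a run one of plate1, plate2, plate3 may be knocked a few centimetres aside while the robot is not near it.
It also fails if it takes over 210 s, if anything falls off the work surface, if the arm or the gripper's body presses on something with over 40 N, if the wrist force passes 120 N, or if a joint passes its speed limit or range.

## Working session

There is one attempt and no reset: what is moved stays moved. The work goes in short steps, Python scripts to look and compute and a tool call to move; the robot and the scene stay as the last step left them, time stands still between calls to the robot, and variables do not carry over. Pictures are saved under pics/ and viewed, at most 14 in all, crops included, and the job is handed in when it is done.

Besides the shell and the picture viewer there is one more tool, called as name(argument=value, ...) on one line, values as JSON. move_arm: Moves the arm, as the interface text tells. Its arguments: {"type":"object","properties":{"series":{"type":"array"},"grip_force":{"type":"number"}},"required":["series"]}

```bash
mkdir -p pics; ls; python3 - <<'E'
from workcell import *
import cv2
s=read_state();print({k:(v if not hasattr(v,'__len__') else [round(float(x),3) for x in v]) for k,v in s.items()})
for n in ("top","scene"):
    im=read_camera(n);cv2.imwrite(f'pics/{n}0.png',im[:,:,::-1])
    c=calibration(n);print(n,c)
E
```

```text
pics
{'time': 0.0, 'q': [-1.355, 0.265, 1.605, 0.0, 1.274, -0.037], 'joint_vel': [0.0, 0.0, 0.002, 0.002, -0.0, -0.001], 'joint_torque': [-0.0, -51.511, -36.731, 0.0, 0.013, 0.0], 'tool_pos': [0.169, -0.653, 0.238], 'tcp_rot': [-3.114, -0.396, 0.0], 'wrist_force': [0.147, 0.584, -0.32], 'torque': [0.002, 0.017, -0.036], 'grip_force': 0.0, 'width': 0.9972152416115602}
top {'camera_matrix': array([[451.08999173,   0.        , 316.86908208],
       [  0.        , 451.08999173, 200.36014708],
       [  0.        ,   0.        ,   1.        ]]), 'rvec': array([ 2.08186184, -2.13798778,  0.21864971]), 'tvec': array([0.01639109, 0.58215464, 1.14306213])}
scene {'camera_matrix': array([[365.94267917,   0.        , 324.48397725],
       [  0.        , 365.94267917, 199.00142879],
       [  0.        ,   0.        ,   1.        ]]), 'rvec': array([ 1.93978097,  1.72121333, -0.5672187 ]), 'tvec': array([-0.07738658, -0.4205173 ,  1.14780912])}
```

View pics/top0.png

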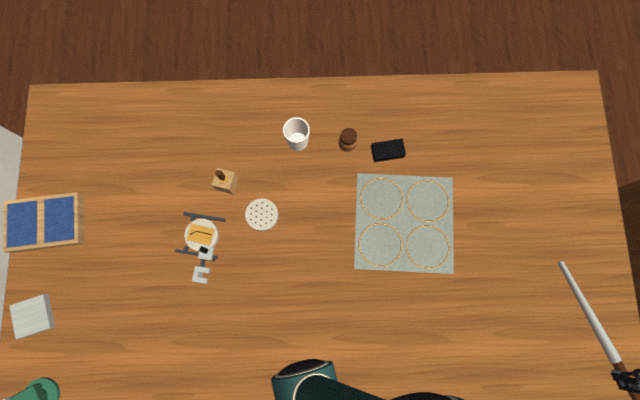

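View pics/scene0.png

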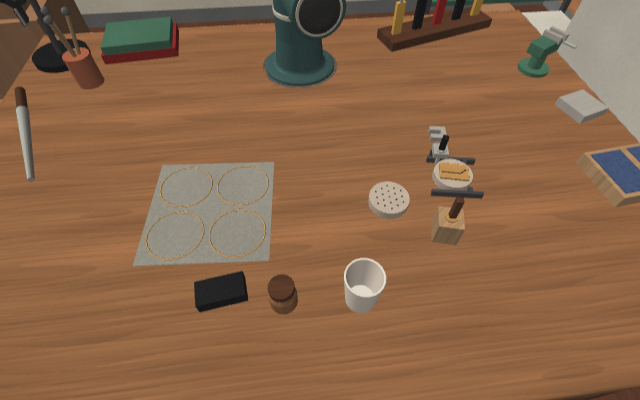

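The top view shows the slab with rings around (380,199), (427,201), (380,244) and (427,247), one loose plate at (262,214), the dock with work plate at (201,235), the pin at about (204,252), the notch block at (201,272), the stand at (224,181), and the bystanders at the top. There is only one loose plate.

```bash
cat > h.py <<'E'
from workcell import *
import cv2, numpy as np
from scipy.spatial.transform import Rotation as R
def cam(n):
    c=calibration(n); return c["camera_matrix"],R.from_rotvec(np.ravel(c["rvec"])).as_matrix(),np.ravel(c["tvec"])
def ray(n,uv,c=None):
    K,Rm,t=c or cam(n); uv=np.atleast_2d(np.float64(uv))
    p=np.c_[(uv[:,0]-K[0,2])/K[0,0],(uv[:,1]-K[1,2])/K[1,1]]
    if n=="wrist":
        r=np.linalg.norm(p,axis=1)+1e-12
        d=np.c_[p*(np.sin(r)/r)[:,None],np.cos(r)]
    else: d=np.c_[p,np.ones(len(p))]
    return -Rm.T@t, d@Rm
def onz(n,uv,z,c=None):
    o,d=ray(n,uv,c); s=(z-o[2])/d[:,2]; return (o+s[:,None]*d)[:,:2]
def proj(n,P,c=None):
    K,Rm,t=c or cam(n); q=np.atleast_2d(P)@Rm.T+t
    r=np.hypot(q[:,0],q[:,1])+1e-12
    k=np.arctan2(r,q[:,2])/r if n=="wrist" else 1/q[:,2]
    return np.c_[q[:,0]*k*K[0,0]+K[0,2],q[:,1]*k*K[1,1]+K[1,2]]
def st():
    s=read_state(); return np.array(s["tool_pos"]),R.from_rotvec(s["tcp_rot"]),s
def to(p,yaw):  # remaining shift (cm, tool axes) and yaw turn (deg) to TCP p, with tool-x heading yaw, pointing down
    x,r,s=st(); print("t",round(s["time"],2),"at",np.round(x,4),"xhead",round(np.degrees(np.arctan2(*r.as_matrix()[[1,0],0])),2))
    t=R.from_euler("z",yaw,degrees=True)*R.from_euler("x",180,degrees=True)
    print("shift cm",np.round(r.inv().apply(np.array(p)-x)*100,2),"turn",np.round(np.degrees((r.inv()*t).as_rotvec()),2),"q",np.round(s["q"],2))
E
python3 - <<'E'
from h import *
im=cv2.imread('pics/top0.png')
for nm,uv,z in [("rings",[(380,199),(427,201),(380,244),(427,247)],0),("plate",[(262,214)],.022),("work",[(201,235)],.028),("stand",[(227,178)],.06),("notchblk",[(201,272)],.05),("cup",[(297,134)],.05),("can",[(348,137)],.05),("char",[(389,150)],.03)]:
    print(nm,np.round(onz("top",uv,z),3).tolist())
print(calibration("wrist"))
x,r,s=st();c=cam("wrist");print(np.round(r.as_matrix(),2),x, -c[1].T@c[2])
p=np.mean(onz("top",[(201,235)],.028),0)
to([p[0],p[1],.33],0)
E
```

```text
rings [[0.594, -0.176], [0.585, -0.308], [0.468, -0.169], [0.456, -0.298]]
plate [[0.557, 0.152]]
work [[0.502, 0.317]]
stand [[0.651, 0.242]]
notchblk [[0.402, 0.308]]
cup [[0.775, 0.051]]
can [[0.762, -0.09]]
char [[0.728, -0.205]]
{'camera_matrix': array([[309.70691629,   0.        , 318.59569366],
       [  0.        , 309.70691629, 202.42885601],
       [  0.        ,   0.        ,   1.        ]]), 'rvec': array([-2.27389421,  1.75884558,  0.28831194]), 'tvec': array([-0.67425481, -0.04271293,  0.38095088])}
[[ 0.97  0.25 -0.  ]
 [ 0.25 -0.97  0.  ]
 [ 0.   -0.   -1.  ]] [ 0.16867266 -0.65287934  0.23803171] [ 0.24678968 -0.63354935  0.37319912]
t 0.1 at [ 0.1687 -0.6529  0.238 ] xhead 14.48
shift cm [ 56.54 -85.54  -9.01] turn [-1.200e-01  1.000e-02  1.448e+01] q [-1.35  0.26  1.61  0.    1.27 -0.04]
```

move_arm(series=[8.5,5.5,0,-2,0,0,7.24,8.5,5.5,0,-2,0,0,7.24,8.5,4,-4.5,0,0,0,0,8.5,4,-4.5,0,0,0,0,8.5,4,-4.5,0,0,0,0])

```text
time: 0.72
tool_pos: [0.3976, -0.4961, 0.2786]
tcp_rot: [-3.141, 0.0, 0.001]
wrist_force: [1.5, -1.0, -0.9]
width: 0.994
grip_force: 0.0
```

move_arm(series=[8.5,0.5,-6,-0.2,0,0,0,8.5,0.5,-6,-0.2,0,0,0,8.5,0.5,-6,-0.2,0,0,0,8.5,0.5,-6,-0.2,0,0,0,8.5,0.5,-6,-0.2,0,0,0])

```text
time: 1.35
tool_pos: [0.4212, -0.1958, 0.289]
tcp_rot: [-3.141, 0.001, 0.0]
wrist_force: [1.0, 0.3, 0.2]
width: 0.995
grip_force: 0.0
```

move_arm(series=[8.5,0.5,-6,-0.2,0,0,0,8.5,0.5,-6,-0.2,0,0,0,8.5,0.5,-6,-0.2,0,0,0,8.5,0.5,-6,-0.2,0,0,0,8.5,0.5,-6,-0.2,0,0,0])

```text
time: 1.98
tool_pos: [0.4461, 0.1041, 0.2992]
tcp_rot: [3.141, 0.0, 0.0]
wrist_force: [0.8, -0.6, -0.3]
width: 0.996
grip_force: 0.0
```

move_arm(series=[8.5,0.5,-6,-0.2,0,0,0,8.5,0.5,-5,-0.2,0,0,0,8.5,0,-1.5,0,0,0,0,8.5,0,0,0,0,0,0,8.5,0,0,0,0,0,0])

```text
time: 2.6
tool_pos: [0.4564, 0.2259, 0.303]
tcp_rot: [3.141, -0.001, -0.001]
wrist_force: [-0.3, 0.2, 1.1]
width: 0.997
grip_force: 0.0
```

```bash
python3 - <<'E'
from h import *
to([.45,.25,.3],0)
im=read_camera("wrist")[:,:,::-1];cv2.imwrite('pics/w1.png',im)
E
```

```text
t 2.6 at [0.4564 0.2259 0.303 ] xhead -0.05
shift cm [-0.64 -2.41  0.29] turn [ 0.06  0.03 -0.05] q [ 0.41 -0.09  1.87 -0.    1.36  1.98]
```

View pics/w1.png

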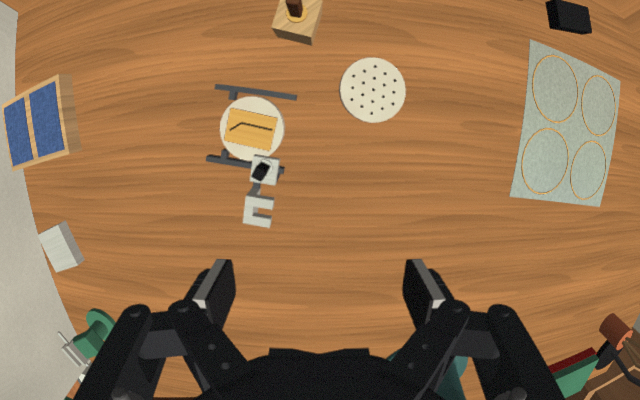

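The wrist view shows the dock and plate at (252,127), the seam dark on the brass, the pin head at (263,170), the notch block at (258,211), and the stand at (298,20). The seam's long leg starts at left and its short end is at right. I'll go closer.

move_arm(series=[8.5,1,-4,3,0,0,0,8.5,1,-4,3,0,0,0,8.5,1,0,3,0,0,0,8.5,0,0,0,0,0,0,8.5,0,0,0,0,0,0])

```text
time: 3.28
tool_pos: [0.4871, 0.3063, 0.2144]
tcp_rot: [-3.141, 0.003, -0.001]
wrist_force: [0.1, 0.8, 0.6]
width: 0.999
grip_force: 0.0
```

```bash
python3 - <<'E'
from h import *
to([.45,.3,.24],0)
c=cam("wrist")
im=read_camera("wrist")[:,:,::-1];cv2.imwrite('pics/w2.png',im); np.save('w2.npy',np.array(c,dtype=object),allow_pickle=True)
E
```

```text
t 3.27 at [0.4871 0.3063 0.2144] xhead -0.09
shift cm [-3.7   0.63 -2.56] turn [-0.02 -0.04 -0.09] q [ 0.52  0.09  1.85 -0.    1.2   2.09]Traceback (most recent call last):
  File "<stdin>", line 4, in <module>
ValueError: could not broadcast input array from shape (3,3) into shape (3,)
```

View pics/w2.png

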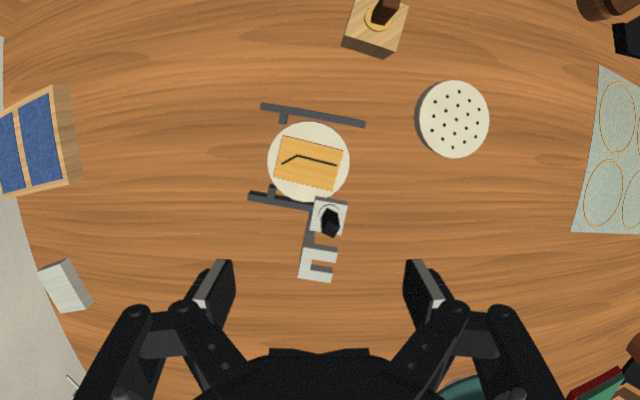

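The view is sharp. The seam's free end is at about (338,164), the bend at (297,155) and the short end at (281,164). The pin head is at (329,220), the notch at (318,265), the scraper at (383,12) and the loose plate at (455,119). I'll measure these next.

```bash
python3 - <<'E'
from h import *
im=cv2.imread('pics/w2.png');hsv=cv2.cvtColor(im,cv2.COLOR_BGR2HSV);g=cv2.cvtColor(im,cv2.COLOR_BGR2GRAY)
def big(m,roi):
    x0,y0,x1,y1=roi;q=np.zeros_like(m);q[y0:y1,x0:x1]=m[y0:y1,x0:x1]
    cs,_=cv2.findContours(q,cv2.RETR_EXTERNAL,cv2.CHAIN_APPROX_NONE);return max(cs,key=cv2.contourArea)[:,0]
for uv in [(308,130),(320,170),(290,170),(454,150),(380,15),(370,40),(325,205),(318,275)]: print(uv,hsv[uv[1],uv[0]])
# white plates: fit circle on plane z=.022
H,S,V=cv2.split(hsv)
white=((S<70)&(V>150)).astype(np.uint8)
for nm,roi in (("work",(255,115,355,200)),("p1",(405,70,500,170))):
    c=big(white,roi);P=onz("wrist",cv2.convexHull(c)[:,0],.022);ce,r=cv2.minEnclosingCircle((P*1000).astype(np.float32));print(nm,np.round(ce,1),round(r,1), 'fit',np.round(cv2.fitEllipse((onz("wrist",c,.022)*1000).astype(np.float32)),1) if 0 else np.round(P.mean(0)*1000,1))
# brass
br=((S>110)&(V>170)).astype(np.uint8)
c=big(br,(265,125,350,195));P=(onz("wrist",c,.028)*1000).astype(np.float32);print("brass",cv2.minAreaRect(P))
# seam
m=np.zeros_like(g);cv2.fillPoly(m,[cv2.convexHull(c)],1);m=cv2.erode(m,np.ones((5,5)))
ys,xs=np.nonzero((m>0)&(g<90));o=np.argsort(xs)
P=onz("wrist",np.c_[xs,ys],.028)*1000
print(len(xs));
for i in o[::4]: print(xs[i],ys[i],np.round(P[i],1),g[ys[i],xs[i]])
cr=np.vstack([cv2.resize(im[95:295,240:400],None,fx=4,fy=4,interpolation=cv2.INTER_CUBIC)[:600]])
a=cv2.resize(im[185:290,280:370],None,fx=5,fy=5,interpolation=cv2.INTER_CUBIC)
b=cv2.resize(im[0:75,330:415],None,fx=4,fy=4,interpolation=cv2.INTER_CUBIC)
q=np.zeros((525,790,3),np.uint8);q[:,:450]=a;q[:300,450:790]=b;cv2.imwrite('pics/w2c.png',q)
E
```

```text
(308, 130) [ 24  43 220]
(320, 170) [ 19 156 206]
(290, 170) [ 19 150 223]
(454, 150) [ 24  41 222]
(380, 15) [  4 117  48]
(370, 40) [ 18 113 204]
(325, 205) [ 24  27 144]
(318, 275) [ 32  22 200]
work [504.5 317.8] 44.9 fit [508.6 316.3]
p1 [557.3 153. ] 44.8 fit [557.2 152.7]
brass ((504.5763854980469, 317.9306640625), (65.59463500976562, 45.93489456176758), 75.3308334350586)
92
282 163 [505.1 345.1] 60
285 161 [507.2 341.8] 68
287 161 [507.2 339.7] 73
289 159 [509.3 337.5] 46
291 159 [509.3 335.3] 79
293 157 [511.5 333.2] 53
296 155 [513.6 330. ] 64
298 156 [512.5 327.9] 68
300 156 [512.5 325.8] 49
302 156 [512.5 323.6] 54
304 157 [511.4 321.5] 51
306 158 [510.3 319.4] 71
308 157 [511.4 317.3] 84
310 159 [509.2 315.2] 70
313 159 [509.2 312.1] 56
316 160 [508.1 308.9] 56
318 161 [507.  306.8] 86
322 162 [506.  302.6] 71
324 163 [504.9 300.5] 84
326 163 [504.9 298.3] 52
328 163 [504.9 296.2] 50
330 164 [503.8 294.1] 51
333 164 [503.8 290.9] 66
```

View pics/w2c.png

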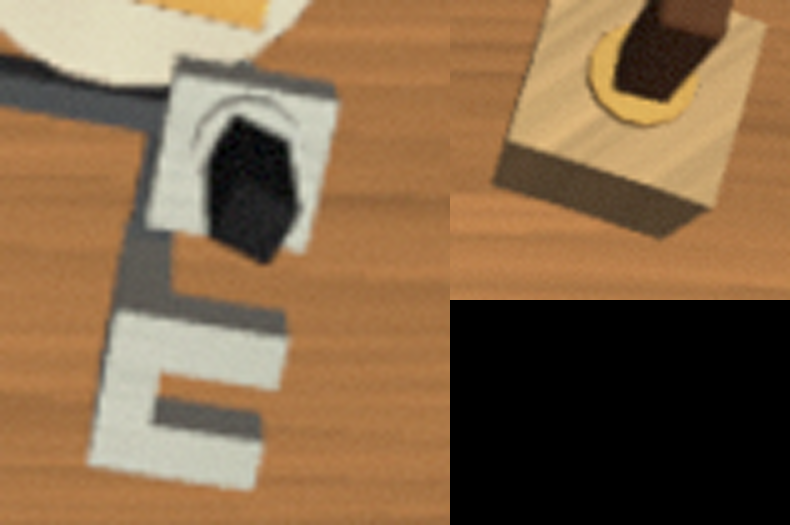

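The crop gives the corners of the lug, notch block, pin head and stand top. I'll fit the dock pose from them.

```bash
python3 - <<'E'
from h import *
A=lambda l:np.array(l)/5+np.array([280,185])-.4
B=lambda l:(np.array(l)-[450,0])/4+np.array([330,0])-.4
W=onz("wrist",A([(120,310),(90,465),(255,490),(288,335),(175,68),(337,100),(305,253),(148,225)]),.05)*1000
D=np.array([(-85,-11),(-125,-11),(-125,-49),(-85,-49),(-30,-14),(-30,-48),(-64,-48),(-64,-14)],float)
w0,d0=W.mean(0),D.mean(0);U,_,Vt=np.linalg.svd((D-d0).T@(W-w0));Rm=(U@Vt).T
t=w0-Rm@d0;print("dock",t,np.degrees(np.arctan2(Rm[1,0],Rm[0,0])));print("res",np.round(W-(D@Rm.T+t),1).tolist())
for n,p in (("bore",(-42,-31)),("notch",(-105,-32)),("notchfront",(-105,-60))): print(n,np.round(Rm@p+t,1))
h=onz("wrist",A([(240,178),(298,205),(268,265),(210,238)]),.093)*1000
print("head",h.round(1).tolist(),h.mean(0),[np.degrees(np.arctan2(*(h[(i+1)%4]-h[i])[::-1])).round(1) for i in range(4)])
s=onz("wrist",B([(510,143),(712,208),(765,28)]),.06)*1000;print("stand",s.round(1).tolist(),(s[0]+s[2])/2,np.degrees(np.arctan2(*(s[2]-s[1])[::-1])))
# move for scraper: camera above stand
c=cam("wrist");o=-c[1].T@c[2];print("cam off",o-st()[0])
E
```

```text
dock [503.60952659 318.77337362] -10.13189705175273
res [[-0.1, -0.5], [-0.5, 0.2], [-0.5, -0.1], [0.5, 0.4], [1.1, -0.0], [0.2, 0.2], [-0.7, -0.0], [-0.1, -0.2]]
bore [456.8 295.6]
notch [394.6 305.7]
notchfront [389.7 278.2]
head [[465.7, 298.1], [460.5, 287.6], [448.6, 292.8], [454.0, 303.4]] [457.20400728 295.44119375] [np.float64(-116.6), np.float64(156.3), np.float64(62.9), np.float64(-24.4)]
stand [[632.9, 282.2], [619.6, 234.8], [666.9, 221.0]] [649.89557891 251.62684758] -16.19656385260951
cam off [ 0.08033732 -0.00089118  0.13527374]
```

move_arm(series=[8.5,2,4,-2,0,0,0,8.5,2,4,-2,0,0,0,8.5,2,0,0,0,0,0,8.5,0,0,0,0,0,0,8.5,0,0,0,0,0,0])

```text
time: 3.95
tool_pos: [0.5461, 0.2271, 0.2541]
tcp_rot: [-3.141, 0.0, -0.001]
wrist_force: [1.1, 0.6, -0.5]
width: 0.996
grip_force: 0.0
```

```bash
python3 - <<'E'
from h import *
to([.55,.22,.25],0)
im=read_camera("wrist")[:,:,::-1];cv2.imwrite('pics/w3.png',im)
u=proj("wrist",[[.65,.242,.08]])[0];print(u)
x0,y0=[int(max(0,v-50)) for v in u]
cv2.imwrite('pics/w3c.png',cv2.resize(im[y0:y0+100,x0:x0+100],None,fx=6,fy=6,interpolation=cv2.INTER_CUBIC));print(x0,y0)
E
```

```text
t 3.95 at [0.5461 0.2271 0.2541] xhead -0.01
shift cm [0.39 0.71 0.41] turn [-0.02 -0.02 -0.01] q [0.35 0.1  1.77 0.   1.27 1.92]
[303.0294106   79.23993065]
253 29
```

View pics/w3c.png

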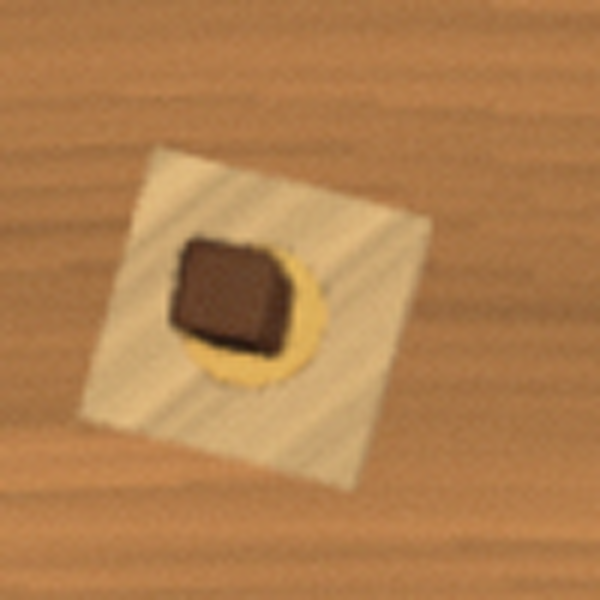

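The handle top is at crop corners (188,240), (270,248), (260,340) and (172,325), rotated about 10°. The stand's corners are clear.

```bash
python3 - <<'E'
from h import *
A=lambda l:np.array(l)/6+np.array([253,29])-.42
def rep(n,l,z):
    h=onz("wrist",A(l),z)*1000
    print(n,h.mean(0).round(1),[np.degrees(np.arctan2(*(h[(i+1)%4]-h[i])[::-1])).round(1) for i in range(4)],[np.linalg.norm(h[(i+1)%4]-h[i]).round(1) for i in range(4)])
rep("stand",[(155,148),(430,217),(353,490),(82,418)],.06)
rep("handle",[(188,240),(270,248),(260,340),(172,325)],.12)
print("collar c",onz("wrist",A([(256,315)]),.065)*1000)
im=cv2.imread('pics/w3.png')
E
```

```text
stand [649.5 251.5] [np.float64(-105.6), np.float64(164.7), np.float64(73.9), np.float64(-15.3)] [np.float64(49.5), np.float64(50.3), np.float64(49.5), np.float64(49.9)]
handle [649.5 251.4] [np.float64(-97.1), np.float64(173.8), np.float64(78.8), np.float64(-10.7)] [np.float64(11.7), np.float64(13.5), np.float64(12.8), np.float64(12.6)]
collar c [[649.32898606 250.72629071]]
```

move_arm(series=[8.5,5,-1.2,0,0,0,0,8.5,5,-1.2,1,0,0,0,6,0,0,4,0,0,9,6,0,0,4,0,0,0,6,0,0,0,0,0,0])

```text
time: 4.62
tool_pos: [0.6425, 0.2507, 0.1582]
tcp_rot: [3.128, -0.244, -0.015]
wrist_force: [0.6, 0.0, -0.5]
width: 0.696
grip_force: 0.0
```

```bash
python3 - <<'E'
from h import *
to([.6495,.2515,.094],-9)
E
```

```text
t 4.62 at [0.6425 0.2507 0.1582] xhead -8.93
shift cm [ 0.73 -0.22  6.41] turn [0.27 0.51 0.07] q [0.34 0.35 1.64 0.   1.16 2.06]
```

move_arm(series=[5,0.3,0,0,0,0,0,5,0,0,0,0,0,0])

```text
time: 4.88
tool_pos: [0.6512, 0.2514, 0.1665]
tcp_rot: [-3.13, 0.246, -0.007]
wrist_force: [-0.2, 0.5, -0.1]
width: 0.584
grip_force: 0.0
```

```bash
python3 - <<'E'
from h import *
to([.6495,.2515,.094],-9)
E
```

```text
t 4.88 at [0.6512 0.2514 0.1665] xhead -8.98
shift cm [-0.2   0.03  7.25] turn [-0.13 -0.24  0.02] q [ 0.33  0.35  1.63 -0.    1.16  2.06]
```

move_arm(series=[5,-0.2,0,2,0,0,0,5,0,0,2,0,0,0,5,0,0,2,0,0,0,5,0,0,1.2,0,0,0,5,0,0,0,0,0,0])

```text
time: 5.5
tool_pos: [0.6463, 0.2505, 0.0889]
tcp_rot: [3.13, -0.246, -0.005]
wrist_force: [0.5, 0.2, -0.4]
width: 0.588
grip_force: 0.0
```

move_arm(series=[5,0,0,0,0,0,0,5,0,0,0,0,0,0])

```text
time: 5.75
tool_pos: [0.6485, 0.2513, 0.0925]
tcp_rot: [-3.131, 0.246, -0.003]
wrist_force: [-1.1, -0.1, 0.4]
width: 0.585
grip_force: 0.0
```

```bash
python3 - <<'E'
from h import *
to([.6495,.2515,.094],-9)
E
```

```text
t 5.75 at [0.6485 0.2513 0.0925] xhead -8.99
shift cm [ 0.1  -0.03 -0.15] turn [-0.06 -0.11  0.01] q [0.33 0.42 1.69 0.   1.04 2.06]
```

move_arm(series=[1.2,0.1,0,-0.1,0,0,0,1.2,0,0,0,0,0,0,1.2,0,0,0,0,0,0,1.2,0,0,0,0,0,0,1.2,0,0,0,0,0,0], grip_force=60)

```text
time: 6.38
tool_pos: [0.649, 0.251, 0.093]
tcp_rot: [-3.132, 0.246, -0.002]
wrist_force: [-0.3, 0.4, 4.3]
width: 0.156
grip_force: 56.1
```

move_arm(series=[1.2,0,0,0,0,0,0,1.2,0,0,0,0,0,0,1.2,0,0,0,0,0,0])

```text
time: 6.75
tool_pos: [0.649, 0.251, 0.093]
tcp_rot: [-3.131, 0.246, -0.002]
wrist_force: [0.3, -0.2, 5.2]
width: 0.153
grip_force: 56.2
```

```bash
python3 - <<'E'
from h import *
to([.6495,.2515,.094],-9)
s=read_state();print(s["width"],s["grip_force"],s["wrist_force"],s["tool_pos"])
E
```

```text
t 6.75 at [0.649 0.251 0.093] xhead -9.0
shift cm [ 0.04 -0.06 -0.1 ] turn [-0.03 -0.05  0.  ] q [0.33 0.42 1.68 0.   1.04 2.06]
0.15341289542651715 56.1545866727829 [ 0.28501652 -0.16830437  5.19442236] [0.64898749 0.25101746 0.09295067]
```

move_arm(series=[1.2,0,0,-1,0,0,0,1.2,0,0,-2.5,0,0,0,1.2,0,0,-2.5,0,0,0,1.2,0,0,-1.5,0,0,0,1.2,0,0,0,0,0,0])

```text
time: 7.38
tool_pos: [0.6493, 0.2511, 0.1687]
tcp_rot: [-3.131, 0.246, -0.003]
wrist_force: [0.6, -0.5, -0.8]
width: 0.156
grip_force: 56.2
```

move_arm(series=[1.2,-4,-0.4,0,0,0,0,1.2,-4,-0.4,0,0,0,0,1.2,-4,-0.4,0,0,0,0,1.2,-2,-0.2,0,0,0,0,1.2,-1,0,0,0,0,0])

```text
time: 8.0
tool_pos: [0.5016, 0.2882, 0.1666]
tcp_rot: [3.131, -0.245, -0.001]
wrist_force: [0.1, -0.3, 0.2]
width: 0.151
grip_force: 56.2
```

move_arm(series=[1.2,0,0,0.8,0,0,0,1.2,0,0,0.8,0,0,0,1.2,0,0,0.8,0,0,0,1.2,0,0,0,0,0,0,1.2,0,0,0,0,0,0])

```text
time: 8.62
tool_pos: [0.5029, 0.288, 0.1431]
tcp_rot: [3.132, -0.247, -0.0]
wrist_force: [0.0, 0.5, -0.4]
width: 0.158
grip_force: 56.2
```

```bash
python3 - <<'E'
from h import *
to([.5029,.2883,.078+.028],-9)
im=read_camera("wrist")[:,:,::-1];cv2.imwrite('pics/w4.png',im)
s=read_state();print(s["width"],s["grip_force"],s["wrist_force"],s["tool_pos"])
E
```

```text
t 8.62 at [0.5029 0.288  0.1431] xhead -9.02
shift cm [-0.   -0.03  3.71] turn [ 0.01  0.01 -0.02] q [ 0.48  0.16  1.91 -0.    1.07  2.21]
0.1585488220519376 56.205262541770935 [-0.40708926  0.57207003 -0.77864543] [0.50298442 0.28815548 0.14342009]
```

View pics/w4.png

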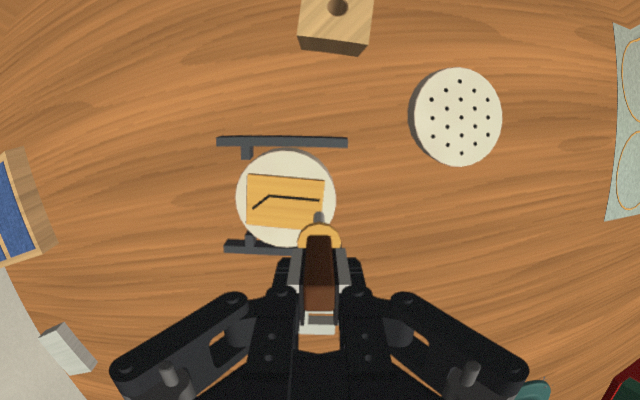

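The scraper is held upright, its tip near (319,213), and the seam is clear with its free end near (320,200). I'll check the tip projection and lower.

```bash
python3 - <<'E'
from h import *
print(proj("wrist",[[.503,.288,.065],[.5029,.2883,.028],[.5136,.3289,.028],[.5049,.3451,.028]]).round(1))
im=cv2.imread('pics/w4.png');g=cv2.cvtColor(im,cv2.COLOR_BGR2GRAY)
m=np.zeros_like(g);cv2.fillConvexPoly(m,np.array([(252,178),(322,183),(320,205),(310,210),(250,215)]),1)
ys,xs=np.nonzero((m>0)&(g<95));P=onz("wrist",np.c_[xs,ys],.028)*1000
i=np.argsort(xs);print(P[i[-4:]].round(1).tolist(),P[i[:4]].round(1).tolist())
E
```

```text
[[317.8 214.6]
 [317.6 199.4]
 [268.6 194.7]
 [252.8 207. ]]
[[503.3, 288.7], [502.5, 288.9], [503.2, 287.9], [502.3, 288.0]] [[504.1, 346.0], [504.8, 344.9], [503.9, 345.1], [505.6, 343.8]]
```

move_arm(series=[1.2,0,0,0.7,0,0,0,1.2,0,0,0.7,0,0,0,1.2,0,0,0.7,0,0,0,1.2,0,0,0.7,0,0,0,1.2,0,0,0.4,0,0,0])

```text
time: 9.3
tool_pos: [0.5022, 0.288, 0.1105]
tcp_rot: [3.131, -0.246, -0.001]
wrist_force: [0.9, 0.1, -1.0]
width: 0.155
grip_force: 56.2
```

move_arm(series=[1.2,0,0,0.2,0,0,0,1.2,0,0,0,0,0,0,1.2,0,0,0,0,0,0])

```text
time: 9.68
tool_pos: [0.5028, 0.2883, 0.1096]
tcp_rot: [-3.132, 0.246, -0.001]
wrist_force: [0.1, 0.2, -0.1]
width: 0.154
grip_force: 56.2
```

```bash
python3 - <<'E'
from h import *
to([.5029,.2883,.106],-9)
E
```

```text
t 9.68 at [0.5028 0.2883 0.1096] xhead -9.0
shift cm [ 0.01 -0.    0.36] turn [-0.02 -0.03  0.  ] q [0.48 0.2  1.94 0.   1.01 2.21]
```

Lower in half-millimetre steps while watching for contact.

move_arm(series=[1.2,0,0,0.15,0,0,0,1.2,0,0,0.15,0,0,0,1.2,0,0,0,0,0,0])

```text
time: 10.05
tool_pos: [0.5024, 0.2881, 0.1061]
tcp_rot: [3.132, -0.246, -0.001]
wrist_force: [0.3, 1.2, -0.6]
width: 0.152
grip_force: 56.2
```

move_arm(series=[1.2,0,0,0.06,0,0,0,1.2,0,0,0,0,0,0])

```text
time: 10.3
tool_pos: [0.5026, 0.2882, 0.1058]
tcp_rot: [-3.132, 0.246, -0.0]
wrist_force: [-0.8, -0.2, 0.7]
width: 0.155
grip_force: 56.3
```

move_arm(series=[1.2,0,0,0.06,0,0,0,1.2,0,0,0,0,0,0])

```text
time: 10.55
tool_pos: [0.5027, 0.2882, 0.1055]
tcp_rot: [-3.132, 0.246, -0.0]
wrist_force: [-0.9, -0.2, 1.9]
width: 0.154
grip_force: 56.6
```

move_arm(series=[1.2,0.02,-0.17,0.04,0,0,0,1.2,0.035,-0.35,0,0,0,0,1.2,0.035,-0.35,0,0,0,0,1.2,0.035,-0.35,0,0,0,0,1.2,0.035,-0.35,0,0,0,0])

```text
time: 11.18
tool_pos: [0.5066, 0.302, 0.1052]
tcp_rot: [3.129, -0.245, -0.0]
wrist_force: [-1.2, -5.6, 6.5]
width: 0.153
grip_force: 57.1
```

move_arm(series=[1.2,0.035,-0.35,0,0,0,0,1.2,0.02,-0.17,0,0,0,0,1.2,0,0,0,0,0,0])

```text
time: 11.55
tool_pos: [0.5083, 0.3081, 0.1053]
tcp_rot: [3.131, -0.246, 0.001]
wrist_force: [-1.3, -2.9, 5.3]
width: 0.155
grip_force: 57.0
```

```bash
python3 - <<'E'
from h import *
to([.5136,.3289,.1054],-9)
to([.5049,.3451,.1054],-9)
im=read_camera("wrist")[:,:,::-1];cv2.imwrite('pics/w5.png',im)
hsv=cv2.cvtColor(im,cv2.COLOR_BGR2HSV);H,S,V=cv2.split(hsv)
u=proj("wrist",[[.5045,.3178,.022]])[0];print(u)
w=((S<70)&(V>150)).astype(np.uint8)
q=np.zeros_like(w);x,y=u.astype(int);q[max(0,y-65):y+8,x-70:x+70]=w[max(0,y-65):y+8,x-70:x+70]
cs,_=cv2.findContours(q,0,1);P=(onz("wrist",max(cs,key=cv2.contourArea)[:,0],.022)*1000).astype(np.float32);print(cv2.minEnclosingCircle(P))
E
```

```text
t 11.55 at [0.5083 0.3081 0.1053] xhead -8.98
shift cm [ 0.2  -2.13 -0.01] turn [ 0.04 -0.04  0.02] q [ 0.5   0.23  1.91 -0.    1.    2.23]
t 11.55 at [0.5083 0.3081 0.1053] xhead -8.98
shift cm [-0.92 -3.6  -0.02] turn [ 0.04 -0.04  0.02] q [ 0.5   0.23  1.91 -0.    1.    2.23]
[305.87686328 218.99245495]
((506.21728515625, 317.0617980957031), 44.62678909301758)
```

```bash
python3 - <<'E'
from h import *
im=cv2.imread('pics/w5.png');g=cv2.cvtColor(im,cv2.COLOR_BGR2GRAY)
pr=proj("wrist",[[.5029,.2883,.028],[.5136,.3289,.028],[.5049,.3451,.028]]);print(pr.round(1))
m=np.zeros_like(g);cv2.polylines(m,[pr.round().astype(int)],False,1,16)
ys,xs=np.nonzero((m>0)&(g<95));P=onz("wrist",np.c_[xs,ys],.028)*1000
i=np.argsort(xs)
for k in i[::5]:print(xs[k],ys[k],P[k].round(1))
x0,y0=pr[1].astype(int)-[60,50]
cv2.imwrite('pics/w5c.png',cv2.resize(im[y0:y0+100,x0:x0+133],None,fx=6,fy=6,interpolation=cv2.INTER_CUBIC))
E
```

```text
[[345.4 218.1]
 [288.6 212.7]
 [269.7 226.6]]
269 226 [505.4 345.5]
271 226 [505.2 344. ]
273 224 [506.6 342.2]
274 225 [505.7 341.6]
276 223 [507.  339.8]
277 222 [507.7 338.9]
279 221 [508.3 337.2]
280 220 [508.9 336.3]
282 220 [508.7 334.8]
283 217 [510.9 333.6]
285 215 [512.3 331.9]
286 215 [512.1 331.1]
287 214 [512.8 330.2]
289 214 [512.6 328.8]
291 215 [511.6 327.5]
293 214 [512.1 325.9]
294 215 [511.2 325.3]
296 215 [511.  323.8]
298 215 [510.8 322.4]
299 214 [511.4 321.5]
302 215 [510.3 319.5]
304 215 [510.1 318. ]
306 215 [509.9 316.6]
307 216 [509. 316.]
309 215 [509.5 314.4]
311 215 [509.3 312.9]
312 214 [510.  312.1]
314 222 [503.5 311.6]
315 218 [506.5 310.4]
315 222 [503.4 310.9]
316 220 [504.8 309.9]
316 221 [504.1 310.1]
317 219 [505.5 309.1]
317 220 [504.7 309.2]
317 223 [502.4 309.6]
318 215 [508.5 307.9]
318 214 [509.3 307.7]
319 219 [505.3 307.6]
320 214 [509.1 306.3]
320 217 [506.7 306.6]
325 216 [506.9 302.9]
327 217 [505.9 301.6]
328 217 [505.8 300.8]
330 216 [506.4 299.3]
333 217 [505.2 297.2]
335 217 [505.  295.7]
337 217 [504.8 294.3]
338 217 [504.7 293.6]
340 219 [502.9 292.3]
342 218 [503.4 290.7]
345 218 [503.1 288.6]
346 219 [502.2 287.9]
```

View pics/w5c.png

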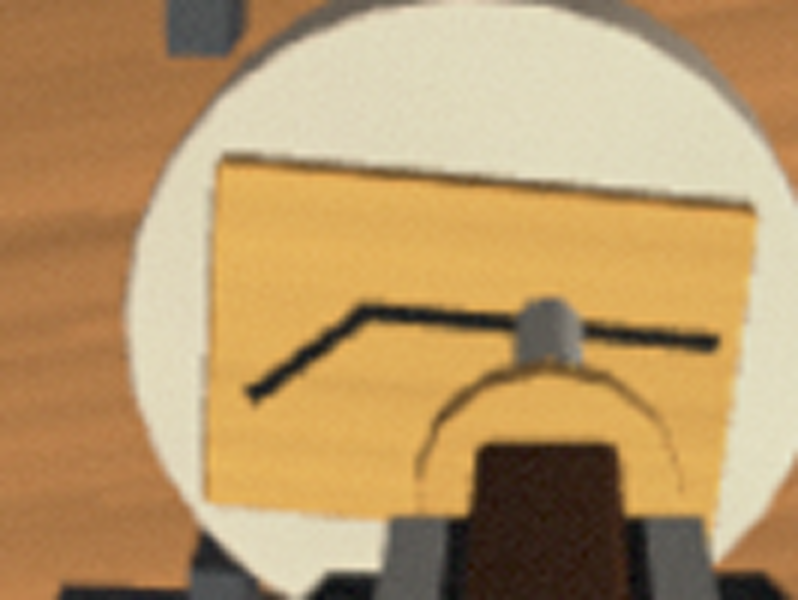

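The plate hasn't moved and the tip is on the seam, at mid-leg. Continue.

move_arm(series=[1.2,0.03,-0.2,-0.02,0,0,0,1.2,0.04,-0.38,0,0,0,0,1.2,0.04,-0.38,0,0,0,0,1.2,0.04,-0.38,0,0,0,0,1.2,0.03,-0.38,0,0,0,0])

```text
time: 12.22
tool_pos: [0.5124, 0.3238, 0.1052]
tcp_rot: [3.129, -0.245, -0.001]
wrist_force: [-1.3, -6.0, 6.2]
width: 0.155
grip_force: 57.1
```

move_arm(series=[1.2,0.02,-0.3,0,0,0,0,1.2,0,-0.1,0,0,0,0,1.2,0,0,0,0,0,0,1.2,0,0,0,0,0,0])

```text
time: 12.72
tool_pos: [0.5135, 0.3289, 0.1053]
tcp_rot: [3.132, -0.246, 0.001]
wrist_force: [-1.4, -3.2, 4.9]
width: 0.154
grip_force: 57.0
```

```bash
python3 - <<'E'
from h import *
to([.5136,.3289,.1054],-9)
to([.5049,.3451,.1054],-9)
im=read_camera("wrist")[:,:,::-1];g=cv2.cvtColor(im,cv2.COLOR_BGR2GRAY)
pr=proj("wrist",[[.5136,.3289,.028],[.5049,.3451,.028],[.504,.347,.028]])
m=np.zeros_like(g);cv2.polylines(m,[pr.round().astype(int)],False,1,8)
ys,xs=np.nonzero((m>0)&(g<95));P=onz("wrist",np.c_[xs,ys],.028)*1000
i=np.argsort(xs);print(P[i[:4]].round(1).tolist())
E
```

```text
t 12.72 at [0.5135 0.3289 0.1053] xhead -8.99
shift cm [ 0.01 -0.   -0.01] turn [ 0.01 -0.03  0.01] q [ 0.53  0.26  1.87 -0.    1.01  2.26]
t 12.72 at [0.5135 0.3289 0.1053] xhead -8.99
shift cm [-1.11 -1.47 -0.01] turn [ 0.01 -0.03  0.01] q [ 0.53  0.26  1.87 -0.    1.01  2.26]
[[503.4, 345.4], [505.0, 345.1], [504.2, 345.2], [505.7, 344.2]]
```

move_arm(series=[1.2,-0.1,-0.14,0,0,0,0,1.2,-0.2,-0.26,0,0,0,0,1.2,-0.2,-0.27,0,0,0,0,1.2,-0.2,-0.26,0,0,0,0,1.2,-0.2,-0.27,0,0,0,0])

```text
time: 13.4
tool_pos: [0.5067, 0.3426, 0.1052]
tcp_rot: [-3.132, 0.246, -0.002]
wrist_force: [2.5, -4.7, 5.3]
width: 0.155
grip_force: 57.0
```

move_arm(series=[1.2,-0.14,-0.18,0,0,0,0,1.2,-0.07,-0.09,0,0,0,0,1.2,0,0,0,0,0,0,1.2,0,0,0,0,0,0])

```text
time: 13.9
tool_pos: [0.5047, 0.3462, 0.1053]
tcp_rot: [-3.131, 0.246, -0.001]
wrist_force: [1.6, -2.4, 5.4]
width: 0.154
grip_force: 57.1
```

```bash
python3 - <<'E'
from h import *
to([.5049,.3451,.1054],-9)
to([.6495,.2515,.168],-9)
E
```

```text
t 13.9 at [0.5047 0.3462 0.1053] xhead -8.99
shift cm [ 0.04  0.1  -0.01] turn [-0.07 -0.02  0.01] q [0.56 0.26 1.87 0.   1.01 2.29]
t 13.9 at [0.5047 0.3462 0.1053] xhead -8.99
shift cm [15.78  7.08 -6.28] turn [-0.07 -0.02  0.01] q [0.56 0.26 1.87 0.   1.01 2.29]
```

move_arm(series=[1.2,0,0,-0.5,0,0,0,1.2,0,0,-1,0,0,0,1.2,0,0,-2,0,0,0,1.2,0,0,-2,0,0,0,1.2,0,0,-1,0,0,0])

```text
time: 14.52
tool_pos: [0.5057, 0.3461, 0.1729]
tcp_rot: [-3.129, 0.246, -0.005]
wrist_force: [0.4, 0.1, -0.4]
width: 0.153
grip_force: 56.2
```

move_arm(series=[1.2,4.4,2,0,0,0,0,1.2,4.4,2,0,0,0,0,1.2,4.4,2,0,0,0,0,1.2,2.5,1,0,0,0,0,1.2,0,0,0,0,0,0])

```text
time: 15.15
tool_pos: [0.6504, 0.2502, 0.1702]
tcp_rot: [-3.131, 0.251, -0.001]
wrist_force: [-0.6, 0.1, -1.0]
width: 0.155
grip_force: 56.2
```

move_arm(series=[1.2,0,0,0,0,0,0,1.2,0,0,0,0,0,0])

```text
time: 15.4
tool_pos: [0.6477, 0.2524, 0.17]
tcp_rot: [-3.132, 0.245, 0.001]
wrist_force: [-0.8, -0.6, 0.0]
width: 0.154
grip_force: 56.2
```

```bash
python3 - <<'E'
from h import *
to([.649,.2510,.093],-9)
im=read_camera("wrist")[:,:,::-1]
x,y=proj("wrist",[[.6495,.2515,.06]])[0].astype(int);print(x,y)
x0,y0=x-60,max(0,y-60)
cv2.imwrite('pics/w6c.png',cv2.resize(im[y0:y0+100,x0:x0+120],None,fx=5,fy=5,interpolation=cv2.INTER_CUBIC))
E
```

```text
t 15.4 at [0.6477 0.2524 0.17  ] xhead -8.93
shift cm [0.16 0.12 7.7 ] turn [-0.    0.03  0.07] q [0.34 0.35 1.63 0.   1.17 2.06]
318 199
```

View pics/w6c.png

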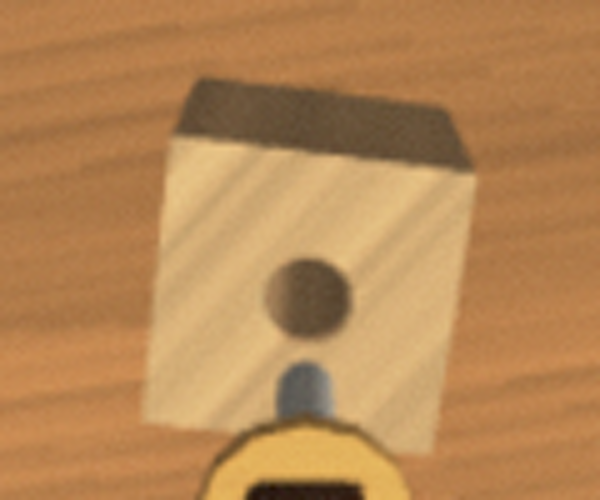

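The tip hovers just in front of the hole, which is at crop (309,299), as perspective predicts. Correct and lower it.

move_arm(series=[1.2,0.15,0.1,1,0,0,0,1.2,0,0,0.5,0,0,0,1.2,0,0,0.3,0,0,0,1.2,0,0,0,0,0,0,1.2,0,0,0,0,0,0])

```text
time: 16.08
tool_pos: [0.6502, 0.2504, 0.152]
tcp_rot: [-3.132, 0.246, -0.0]
wrist_force: [-1.1, -0.3, -0.9]
width: 0.154
grip_force: 56.2
```

```bash
python3 - <<'E'
from h import *
to([.649,.2510,.093],-9)
E
```

```text
t 16.07 at [0.6502 0.2504 0.152 ] xhead -9.0
shift cm [-0.13 -0.04  5.9 ] turn [-0.01 -0.01 -0.  ] q [0.33 0.36 1.64 0.   1.14 2.06]
```

move_arm(series=[1.2,-0.1,-0.03,1,0,0,0,1.2,0,0,1,0,0,0,1.2,0,0,1,0,0,0,1.2,0,0,1,0,0,0,1.2,0,0,1,0,0,0])

```text
time: 16.7
tool_pos: [0.649, 0.2508, 0.1009]
tcp_rot: [3.132, -0.246, -0.001]
wrist_force: [0.1, 0.4, -1.1]
width: 0.151
grip_force: 56.2
```

move_arm(series=[1.2,0,0,0.6,0,0,0,1.2,0,0,0.2,0,0,0,1.2,0,0,0,0,0,0])

```text
time: 17.08
tool_pos: [0.6492, 0.2509, 0.094]
tcp_rot: [-3.132, 0.246, -0.0]
wrist_force: [-0.1, -0.2, -1.3]
width: 0.154
grip_force: 56.2
```

move_arm(series=[5,0,0,0.05,0,0,0,5,0,0,0,0,0,0,5,0,0,0,0,0,0,5,0,0,-2,0,0,0,5,0,0,-4,0,0,0])

```text
time: 17.7
tool_pos: [0.6477, 0.2504, 0.1528]
tcp_rot: [3.13, -0.246, -0.006]
wrist_force: [1.1, -0.9, 1.2]
width: 0.588
grip_force: 0.0
```

move_arm(series=[5,0,0,-3,0,0,0,5,-4.9,-0.35,-1,0,0,0,5,-4.9,-0.35,0,0,0,0,5,-4.9,-0.35,0,0,0,0,5,-4.9,-0.35,0,0,0,0])

```text
time: 18.32
tool_pos: [0.4568, 0.2959, 0.1953]
tcp_rot: [-3.13, 0.247, -0.003]
wrist_force: [-0.1, 0.8, 0.3]
width: 0.588
grip_force: 0.0
```

move_arm(series=[5,0,0,0,0,0,-10.5,5,0,0,0,0,0,-10.5,5,0,0,0,0,0,-10.5,5,0,0,0,0,0,-10.5,5,0,0,0,0,0,-10.5])

```text
time: 18.95
tool_pos: [0.4582, 0.2957, 0.1953]
tcp_rot: [-2.914, -1.173, -0.004]
wrist_force: [-0.1, 0.8, 0.1]
width: 0.584
grip_force: 0.0
```

move_arm(series=[5,0,0,0,0,0,-10.5,5,0,0,0,0,0,-10.5,5,0,0,0,0,0,0,5,0,0,0,0,0,0])

```text
time: 19.45
tool_pos: [0.458, 0.2955, 0.1943]
tcp_rot: [2.659, 1.672, 0.002]
wrist_force: [0.2, -0.1, -0.1]
width: 0.587
grip_force: 0.0
```

```bash
python3 - <<'E'
from h import *
to([.457,.2955,.069],64.5)
im=read_camera("wrist")[:,:,::-1];cv2.imwrite('pics/w7.png',im)
print(proj("wrist",[[.457,.2955,.093],[.457,.2955,.05],[.3946,.3057,.05],[.6495,.2515,.12],[.6495,.2515,.06]]).round(1))
E
```

```text
t 19.45 at [0.458  0.2955 0.1943] xhead 64.33
shift cm [-0.06 -0.1  12.53] turn [ 0.04 -0.06 -0.17] q [ 0.53  0.05  1.93 -0.    1.16  0.98]
[[317.8 205. ]
 [318.  190.2]
 [255.4 208. ]
 [546.9 166. ]
 [510.1 153. ]]
```

View pics/w7.png

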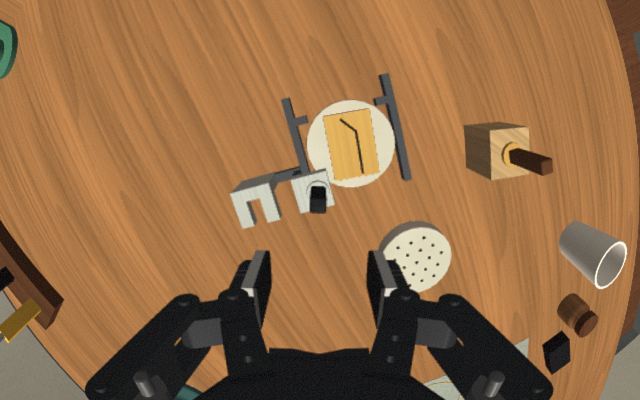

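The scraper is upright in its stand. The pin head at (318,205) is aligned with the fingers. Descend and grip.

move_arm(series=[4,-0.06,-0.1,3.5,0,0,0,4,0,0,3.5,0,0,0,4,0,0,3,0,0,0,4,0,0,1.5,0,0,0,4,0,0,0.6,0,0,0])

```text
time: 20.12
tool_pos: [0.4563, 0.2951, 0.0718]
tcp_rot: [-2.657, -1.676, 0.002]
wrist_force: [0.7, -0.4, 1.1]
width: 0.467
grip_force: 0.0
```

move_arm(series=[4,0,0,0,0,0,0,4,0,0,0,0,0,0])

```text
time: 20.38
tool_pos: [0.4576, 0.2958, 0.0737]
tcp_rot: [2.657, 1.676, 0.004]
wrist_force: [-0.3, 0.1, -0.0]
width: 0.466
grip_force: 0.0
```

```bash
python3 - <<'E'
from h import *
to([.457,.2955,.072],64.5)
E
```

```text
t 20.38 at [0.4576 0.2958 0.0737] xhead 64.49
shift cm [-0.06 -0.04  0.17] turn [ 0.08 -0.11 -0.01] q [0.53 0.18 2.04 0.   0.92 0.97]
```

move_arm(series=[1.2,0,0,0.1,0,0,0,1.2,0,0,0,0,0,0,1.2,0,0,0,0,0,0,1.2,0,0,0,0,0,0,1.2,0,0,0,0,0,0])

```text
time: 21.0
tool_pos: [0.4571, 0.2956, 0.0722]
tcp_rot: [2.657, 1.676, 0.002]
wrist_force: [-0.6, -0.2, 5.7]
width: 0.151
grip_force: 50.8
```

move_arm(series=[1.2,0,0,0,0,0,0,1.2,0,0,0,0,0,0])

```text
time: 21.25
tool_pos: [0.4571, 0.2956, 0.0722]
tcp_rot: [-2.657, -1.676, -0.002]
wrist_force: [-0.4, -0.6, 4.8]
width: 0.154
grip_force: 50.8
```

```bash
python3 - <<'E'
from h import *
to([.457,.2955,.072],64.5)
E
```

```text
t 21.25 at [0.4571 0.2956 0.0722] xhead 64.5
shift cm [-0.01 -0.01  0.02] turn [ 0.04 -0.07  0.  ] q [0.53 0.18 2.04 0.   0.92 0.97]
```

move_arm(series=[1.2,0,0,-0.5,0,0,0,1.2,0,0,-1.2,0,0,0,1.2,0,0,-2,0,0,0,1.2,0,0,-1.7,0,0,0,1.2,0,0,-0.6,0,0,0])

```text
time: 21.88
tool_pos: [0.4573, 0.2957, 0.1331]
tcp_rot: [2.657, 1.676, 0.004]
wrist_force: [0.3, 0.2, -0.7]
width: 0.151
grip_force: 50.6
```

move_arm(series=[1.2,0,0,0,0,0,0,1.2,0,0,0,0,0,0])

```text
time: 22.12
tool_pos: [0.456, 0.2949, 0.1306]
tcp_rot: [-2.657, -1.676, 0.002]
wrist_force: [-0.4, -0.7, -0.8]
width: 0.155
grip_force: 50.6
```

```bash
python3 - <<'E'
from h import *
to([.3946,.3057,.132],64.5)
im=read_camera("wrist")[:,:,::-1];cv2.imwrite('pics/w8.png',im)
E
```

```text
t 22.12 at [0.456  0.2949 0.1306] xhead 64.5
shift cm [-1.67 -6.   -0.13] turn [-0.05  0.07  0.  ] q [0.53 0.11 2.   0.   1.04 0.97]
```

View pics/w8.png

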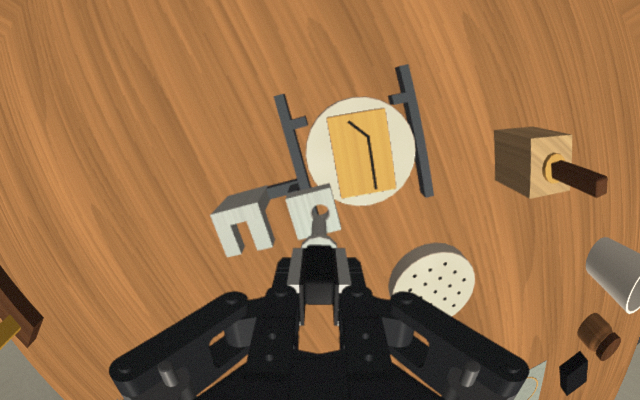

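The pin is held upright and clear of the lug. Move it over the notch.

move_arm(series=[1.2,-0.5,-1.8,0,0,0,0,1.2,-0.67,-2.4,0,0,0,0,1.2,-0.5,-1.8,0,0,0,0,1.2,0,0,0,0,0,0,1.2,0,0,0,0,0,0])

```text
time: 22.8
tool_pos: [0.3952, 0.3064, 0.1318]
tcp_rot: [2.656, 1.678, 0.002]
wrist_force: [-0.4, 0.6, -0.5]
width: 0.153
grip_force: 50.6
```

```bash
python3 - <<'E'
from h import *
print("bore",onz("wrist",[(320,212)],.05)) if 0 else None
to([.3946,.3057,.0725],64.5)
im=read_camera("wrist")[:,:,::-1]
x,y=proj("wrist",[[.3946,.3057,.05]])[0];print(x,y)
print(proj("wrist",[[*st()[0][:2],.064]]))
x0,y0=int(x)-60,int(y)-55
print(x0,y0);cv2.imwrite('pics/w9c.png',cv2.resize(im[y0:y0+100,x0:x0+120],None,fx=5,fy=5,interpolation=cv2.INTER_CUBIC))
E
```

```text
t 22.8 at [0.3952 0.3064 0.1318] xhead 64.56
shift cm [-0.09 -0.03  5.93] turn [ 0.05 -0.05  0.06] q [ 0.61  0.03  2.08 -0.    1.03  1.05]
318.0075278971045 214.08032831742338
[[318.84499762 219.75131677]]
258 159
```

View pics/w9c.png

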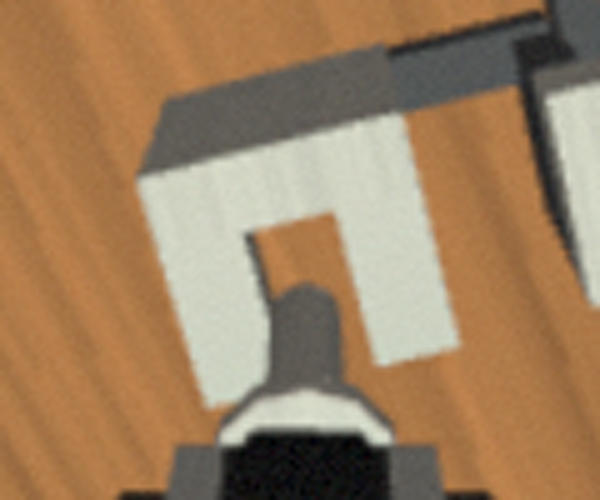

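The shank is over the slot, about 1 mm left of mid-slot at crop (305,300). Nudge it and lower.

move_arm(series=[1.2,0.1,0.07,0,0,0,0,1.2,0,0,0,0,0,0,1.2,0,0,0.8,0,0,0,1.2,0,0,0.8,0,0,0,1.2,0,0,0.6,0,0,0])

```text
time: 23.48
tool_pos: [0.3958, 0.3062, 0.1083]
tcp_rot: [2.657, 1.676, -0.002]
wrist_force: [-0.3, 0.1, -1.0]
width: 0.155
grip_force: 50.6
```

move_arm(series=[1.2,0,0,0,0,0,0,1.2,0,0,0,0,0,0])

```text
time: 23.72
tool_pos: [0.3963, 0.3067, 0.1094]
tcp_rot: [-2.657, -1.677, -0.0]
wrist_force: [-0.0, -0.4, -0.4]
width: 0.15
grip_force: 50.6
```

```bash
python3 - <<'E'
from h import *
to([.3950,.3063,.0725],64.5)
im=read_camera("wrist")[:,:,::-1]
x,y=proj("wrist",[[.3946,.3057,.05]])[0]
x0,y0=int(x)-60,int(y)-55
cv2.imwrite('pics/w10c.png',cv2.resize(im[y0:y0+100,x0:x0+120],None,fx=5,fy=5,interpolation=cv2.INTER_CUBIC))
E
```

```text
t 23.73 at [0.3963 0.3067 0.1094] xhead 64.51
shift cm [-0.09 -0.11  3.69] turn [ 0.   -0.01  0.01] q [0.61 0.06 2.1  0.   0.99 1.05]
```

View pics/w10c.png

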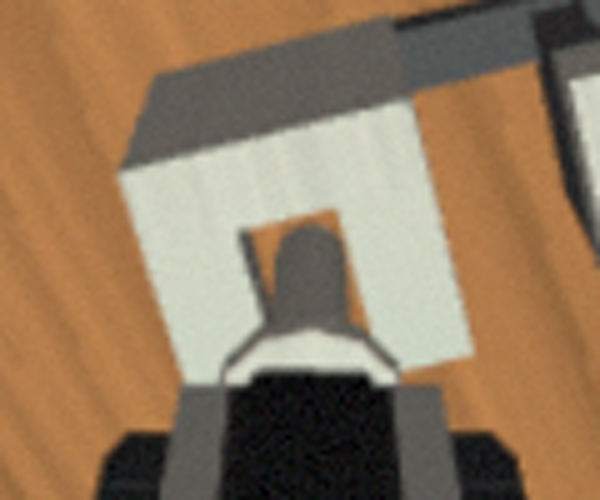

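The shank is inside the slot, free. Lower it to the seat.

move_arm(series=[1.2,-0.05,-0.05,0.8,0,0,0,1.2,0,0,0.8,0,0,0,1.2,0,0,0.8,0,0,0,1.2,0,0,0.6,0,0,0,1.2,0,0,0.4,0,0,0])

```text
time: 24.4
tool_pos: [0.3954, 0.3062, 0.0747]
tcp_rot: [2.657, 1.676, -0.001]
wrist_force: [0.1, -1.1, -1.0]
width: 0.152
grip_force: 50.6
```

move_arm(series=[1.2,0,0,0.15,0,0,0,1.2,0,0,0.1,0,0,0,1.2,0,0,0,0,0,0])

```text
time: 24.78
tool_pos: [0.3957, 0.3064, 0.073]
tcp_rot: [-2.657, -1.676, -0.0]
wrist_force: [-0.0, -0.1, -1.1]
width: 0.155
grip_force: 50.6
```

move_arm(series=[4,0,0,0.06,0,0,0,4,0,0,0,0,0,0,4,0,0,0,0,0,0,4,0,0,-2,0,0,0,4,0,0,-4,0,0,0])

```text
time: 25.4
tool_pos: [0.394, 0.3052, 0.131]
tcp_rot: [2.657, 1.676, -0.008]
wrist_force: [0.2, 0.2, 0.6]
width: 0.466
grip_force: 0.0
```

move_arm(series=[4,0,0,-6,0,0,0,4,0,0,-3,0,0,0,4,0,0,0,0,0,0,4,0,0,0,0,0,0])

```text
time: 25.9
tool_pos: [0.395, 0.3059, 0.2212]
tcp_rot: [2.657, 1.676, -0.002]
wrist_force: [-0.2, -0.8, -0.6]
width: 0.464
grip_force: 0.0
```

```bash
cat >> h.py <<'E'
def plates(im=None,z=.022):
    im=read_camera("top")[:,:,::-1] if im is None else im
    H,S,V=cv2.split(cv2.cvtColor(im,cv2.COLOR_BGR2HSV)); w=cv2.morphologyEx(((S<70)&(V>150)).astype(np.uint8),3,np.ones((7,7)))
    for c in cv2.findContours(w,0,1)[0]:
        if cv2.contourArea(c)<250: continue
        P=(onz("top",c[:,0],z)*1000).astype(np.float32);ce,r=cv2.minEnclosingCircle(P);print("white",np.round(ce,1),round(r,1),round(cv2.contourArea(P)),cv2.boundingRect(c))
    return im
def rings(im):
    H,S,V=cv2.split(cv2.cvtColor(im,cv2.COLOR_BGR2HSV)); x0,y0,x1,y1=350,168,460,278
    m=np.zeros_like(S); m[y0:y1,x0:x1]=(S[y0:y1,x0:x1]<60).astype(np.uint8)
    m=cv2.morphologyEx(m,3,np.ones((9,9)));c=max(cv2.findContours(m,0,1)[0],key=cv2.contourArea);r=cv2.minAreaRect((onz("top",c[:,0],0)*1000).astype(np.float32))
    a=np.radians(r[2]); u=np.array([np.cos(a),np.sin(a)]);v=np.array([-u[1],u[0]])
    print("slab",r);print("rings",[(np.array(r[0])+65*(i*u+j*v)).round(1).tolist() for i in(-1,1) for j in (-1,1)])
E
python3 - <<'E'
from h import *
to([.57,.25,.18],90)
im=plates();cv2.imwrite('pics/top1.png',im);rings(im)
cv2.imwrite('pics/w11.png',read_camera("wrist")[:,:,::-1])
im0=cv2.imread('pics/top0.png');plates(im0);rings(im0)
# ring fit: brass-coloured pixels round each guess
hsv=cv2.cvtColor(im0,cv2.COLOR_BGR2HSV);m=((hsv[...,1]>75)&(hsv[...,2]>120));b=np.zeros_like(m);b[176:270,358:452]=1
ys,xs=np.nonzero(m&b);P=onz("top",np.c_[xs,ys],0)*1000
from scipy.optimize import least_squares
for c in [(594,-176),(585,-308),(468,-169),(456,-298)]:
    c=np.array(c,float)
    for _ in range(5):
        d=np.linalg.norm(P-c,axis=1);Q=P[(d>50)&(d<66)]
        f=least_squares(lambda p:np.linalg.norm(Q-p[:2],axis=1)-p[2],[*c,58],loss="soft_l1");c=f.x[:2]
    print("ring",f.x.round(1),len(Q))
E
```

```text
t 25.9 at [0.395  0.3059 0.2212] xhead 64.51
shift cm [ 2.49 18.21  4.1 ] turn [ -0.06   0.07 -25.49] q [ 0.61 -0.06  1.99 -0.    1.21  1.05]
white [ 279.7 -706.1] 140.4 3334 (560, 261, 62, 102)
white [473.6 454.6] 93.0 1955 (132, 220, 41, 56)
white [491.1 315.6] 58.5 3539 (184, 219, 34, 41)
white [518.8 162.1] 45.4 5967 (242, 212, 34, 32)
white [ 523.3 -234.9] 185.4 68599 (354, 173, 100, 101)
white [541.3 835.1] 300.1 23334 (0, 126, 53, 213)
white [787.3  53.9] 50.2 5020 (283, 117, 27, 34)
slab ((527.30908203125, -238.9385986328125), (269.14990234375, 269.12921142578125), 85.5633316040039)
rings [[587.1, -308.8], [457.5, -298.7], [597.1, -179.2], [467.5, -169.1]]
white [ 279.1 -706.3] 139.9 3239 (561, 261, 61, 102)
white [491.1 315.6] 58.5 7012 (184, 219, 34, 41)
white [555.6 154.5] 45.3 6021 (245, 199, 33, 32)
white [ 523.3 -234.9] 185.4 68607 (354, 173, 100, 101)
white [542.  833.3] 299.9 22376 (0, 126, 50, 213)
white [787.3  53.9] 50.2 4965 (283, 117, 27, 34)
slab ((527.3375854492188, -238.90606689453125), (269.1445617675781, 269.1526184082031), 85.5797348022461)
rings [[587.1, -308.7], [457.5, -298.7], [597.2, -179.1], [467.5, -169.1]]
ring [ 597.2 -179.5   58.1] 169
ring [ 587.2 -309.    58.2] 163
ring [ 467.6 -169.5   58.1] 174
ring [ 457.6 -299.    58.1] 167
```

View pics/w11.png

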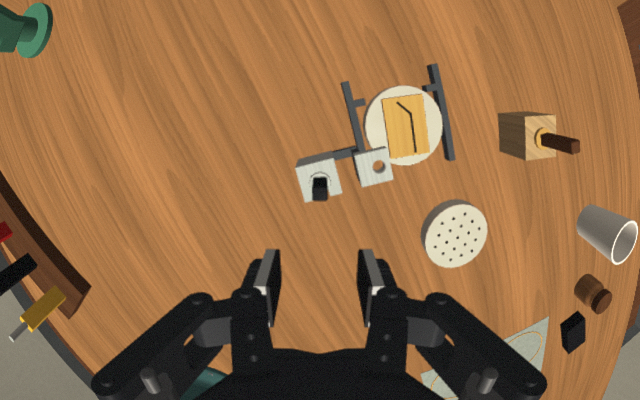

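Plate1 was knocked to about (519,162). The pin hangs in the notch at (320,185), and the scraper is in place. Now I'll position behind plate1 to push it to ring0.

move_arm(series=[6,-1,4.5,0,0,0,0,6,-1,4.6,1,0,0,0,6,-0.9,4.6,2,0,0,0,6,0,0,2,0,0,-9.6,6,0,0,2,0,0,-9.6])

```text
time: 26.62
tool_pos: [0.5061, 0.22, 0.1494]
tcp_rot: [-2.335, -2.1, 0.006]
wrist_force: [0.2, 0.0, -0.5]
width: 0.699
grip_force: 0.0
```

move_arm(series=[6,0,0,2,0,0,-9.6,6,0,0,2,0,0,-9.6,6,0,0,0,0,0,0,6,0,0,0,0,0,0])

```text
time: 27.12
tool_pos: [0.5065, 0.2211, 0.1119]
tcp_rot: [-1.961, -2.454, 0.001]
wrist_force: [-0.0, 0.3, 0.8]
width: 0.702
grip_force: 0.0
```

```bash
python3 - <<'E'
from h import *
p=np.array([.519,.162]);g=np.array([.5972,-.1793]);u=(g-p)/np.linalg.norm(g-p);print(np.linalg.norm(g-p),np.degrees(np.arctan2(-u[1],-u[0])))
to([*(p-.06*u),.010],102.9)
print(read_state()["width"])
E
```

```text
0.3501441560271997 102.90508262730279
t 27.12 at [0.5065 0.2211 0.1119] xhead 102.75
shift cm [-0.04 -0.1  10.19] turn [-0.06  0.01 -0.15] q [0.37 0.15 1.99 0.   1.   0.14]
0.7017249126059096
```

move_arm(series=[6,0,-0.1,3,0,0,0,6,0,0,3,0,0,0,6,0,0,2.5,0,0,0,6,0,0,1.0,0,0,0,6,0,0,0.4,0,0,0])

```text
time: 27.75
tool_pos: [0.5062, 0.2212, 0.0136]
tcp_rot: [1.959, 2.456, 0.001]
wrist_force: [-0.0, 0.1, -0.2]
width: 0.7
grip_force: 0.0
```

move_arm(series=[6,0,0,0,0,0,0,6,0,0,0,0,0,0])

```text
time: 28.0
tool_pos: [0.5068, 0.2214, 0.0145]
tcp_rot: [1.957, 2.456, 0.003]
wrist_force: [0.1, 0.1, -0.2]
width: 0.705
grip_force: 0.0
```

```bash
python3 - <<'E'
from h import *
p=np.array([.519,.162]);g=np.array([.5972,-.1793]);u=(g-p)/np.linalg.norm(g-p)
to([*(p-.06*u),.010],102.9)
plates()
E
```

```text
t 28.0 at [0.5068 0.2214 0.0145] xhead 102.89
shift cm [-0.06 -0.13  0.45] turn [ 0.12 -0.02 -0.01] q [ 0.37  0.28  2.05 -0.    0.81  0.14]
white [ 84.2 207. ] 92.2 1883 (204, 381, 74, 19)
white [ 277.5 -702.3] 140.9 3452 (560, 261, 62, 102)
white [517.9 166.2] 49.6 6284 (239, 212, 37, 32)
white [ 523.7 -233.7] 184.8 68564 (354, 173, 100, 101)
white [542.3 830.7] 300.2 23961 (0, 126, 55, 213)
white [787.3  53.9] 50.2 5041 (283, 117, 27, 34)
```

move_arm(series=[6,0,-0.1,0.3,0,0,0,6,-0.8,0,0,0,0,0,6,-0.8,0,0,0,0,0,6,-0.8,0,0,0,0,0,6,-1,0,0,0,0,0])

```text
time: 28.68
tool_pos: [0.5125, 0.1871, 0.0103]
tcp_rot: [-1.958, -2.456, -0.0]
wrist_force: [-0.8, 1.3, 0.1]
width: 0.698
grip_force: 0.8
```

move_arm(series=[6,-1,0,0,0,0,0,6,-1,0,0,0,0,0,6,-1,0,0,0,0,0,6,-1,0,0,0,0,0,6,-1,0,0,0,0,0])

```text
time: 29.3
tool_pos: [0.5237, 0.1382, 0.0103]
tcp_rot: [-1.958, -2.457, 0.0]
wrist_force: [-0.8, 1.3, 0.7]
width: 0.702
grip_force: 0.8
```

move_arm(series=[6,-1,0,0,0,0,0,6,-1,0,0,0,0,0,6,-1,0,0,0,0,0,6,-1,0,0,0,0,0,6,-0.5,0,0,0,0,0])

```text
time: 29.92
tool_pos: [0.5338, 0.0943, 0.0103]
tcp_rot: [-1.958, -2.456, 0.0]
wrist_force: [-0.1, 1.0, -0.6]
width: 0.702
grip_force: 0.8
```

```bash
python3 - <<'E'
from h import *
to([.5972,-.1793,.011],102.9)
im=plates();cv2.imwrite('pics/top2.png',im)
w=read_camera("wrist")[:,:,::-1];cv2.imwrite('pics/w12.png',w)
E
```

```text
t 29.93 at [0.5338 0.0943 0.0103] xhead 102.87
shift cm [-28.09   0.09  -0.07] turn [-0.   -0.   -0.03] q [ 0.13  0.27  2.07  0.    0.8  -0.1 ]
white [ 83.5 112.3] 111.1 1994 (234, 371, 89, 29)
white [ 277.5 -702.3] 140.9 3468 (560, 261, 62, 102)
white [490.5 315.3] 59.1 7038 (184, 219, 34, 41)
white [578.4  46.4] 78.3 2473 (290, 178, 25, 56)
white [ 523.3 -234.9] 185.4 68628 (354, 173, 100, 101)
white [542.3 830.7] 300.2 24131 (0, 126, 55, 213)
white [787.3  53.9] 50.2 5050 (283, 117, 27, 34)
```

move_arm(series=[6,-0.6,0,0,0,0,0,6,-1,0,0,0,0,0,6,-1,0,0,0,0,0,6,-1,0,0,0,0,0,6,-1,0,0,0,0,0])

```text
time: 30.65
tool_pos: [0.544, 0.0494, 0.0103]
tcp_rot: [-1.958, -2.457, 0.0]
wrist_force: [-0.8, 1.7, 0.7]
width: 0.705
grip_force: 0.7
```

move_arm(series=[6,-1,0,0,0,0,0,6,-1,0,0,0,0,0,6,-1,0,0,0,0,0,6,-1,0,0,0,0,0,6,-1,0,0,0,0,0])

```text
time: 31.28
tool_pos: [0.5552, 0.0008, 0.0103]
tcp_rot: [-1.958, -2.457, 0.0]
wrist_force: [0.3, 1.8, 0.1]
width: 0.701
grip_force: 0.8
```

move_arm(series=[6,-1,0,0,0,0,0,6,-1,0,0,0,0,0,6,-1,0,0,0,0,0,6,-1,0,0,0,0,0,6,-1,0,0,0,0,0])

```text
time: 31.9
tool_pos: [0.5664, -0.0479, 0.0103]
tcp_rot: [-1.958, -2.457, -0.0]
wrist_force: [-0.3, 1.5, -0.1]
width: 0.702
grip_force: 0.8
```

move_arm(series=[6,-1,0,0,0,0,0,6,-1,0,0,0,0,0,6,-1,0,0,0,0,0,6,-0.6,0,0,0,0,0,6,-0.3,0,0,0,0,0])

```text
time: 32.52
tool_pos: [0.575, -0.0857, 0.0102]
tcp_rot: [-1.958, -2.457, 0.0]
wrist_force: [0.0, 2.4, 1.1]
width: 0.7
grip_force: 0.8
```

```bash
cat >> h.py <<'E'
def arcfit(n,guess,z=.022,im=None):
    """fit a 45 mm circle to white/bench edge points near the guess (mm)"""
    from scipy.optimize import least_squares
    im=read_camera(n)[:,:,::-1] if im is None else im
    a=np.linspace(0,2*np.pi,180); g=np.array(guess,float)
    H,S,V=cv2.split(cv2.cvtColor(cv2.GaussianBlur(im,(3,3),0),cv2.COLOR_BGR2HSV)); w=((V>175)&(S<60))
    Q=[]
    for t in a:
        r=np.arange(25,62,.5); P=np.c_[g[0]+r*np.cos(t),g[1]+r*np.sin(t),np.full(len(r),z*1000)]/1000
        uv=proj(n,P).round().astype(int)
        if (uv<0).any() or (uv[:,0]>639).any() or (uv[:,1]>399).any(): continue
        v=w[uv[:,1],uv[:,0]]
        k=np.nonzero(v)[0]
        if v[:10].mean()>.6 and len(k) and k[-1]<len(r)-4: Q.append(P[k[-1],:2]*1000)
    Q=np.array(Q)
    f=least_squares(lambda c:np.linalg.norm(Q-c,axis=1)-45,g,loss="soft_l1",f_scale=1.)
    e=np.abs(np.linalg.norm(Q-f.x,axis=1)-45);print(n,"plate",f.x.round(1),"n",len(Q),"inl",(e<2.5).sum());return f.x
E
python3 - <<'E'
from h import *
to([.5972,-.1793,.011],102.9)
x=st()[0][:2]*1000+np.array([.223,-.975])*44.5;print(x)
arcfit("wrist",x);arcfit("top",x)
E
```

```text
t 32.52 at [ 0.575  -0.0857  0.0102] xhead 102.88
shift cm [-9.62  0.08 -0.08] turn [-0.   -0.   -0.02] q [-0.19  0.33  1.99  0.    0.82 -0.42]
[ 584.91145772 -129.09470244]
wrist plate [ 585.5 -130.9] n 76 inl 37
top plate [ 582.1 -115.4] n 33 inl 25
```

move_arm(series=[6,-0.6,0.02,0,0,0,0,6,-0.9,0.02,0,0,0,0,6,-0.9,0.02,0,0,0,0,6,-0.8,0.02,0,0,0,0,6,-0.6,0,0,0,0,0])

```text
time: 33.25
tool_pos: [0.5844, -0.1229, 0.0103]
tcp_rot: [1.958, 2.456, 0.0]
wrist_force: [-0.1, 0.4, 1.6]
width: 0.704
grip_force: 0.8
```

move_arm(series=[6,-0.5,0,0,0,0,0,6,-0.4,0,0,0,0,0,6,-0.3,0,0,0,0,0,6,0,0,0,0,0,0,6,0,0,0,0,0,0])

```text
time: 33.88
tool_pos: [0.587, -0.134, 0.0104]
tcp_rot: [1.957, 2.457, -0.0]
wrist_force: [0.6, 0.2, -0.0]
width: 0.706
grip_force: 0.0
```

move_arm(series=[6,1,0,0,0,0,0,6,2,0,0,0,0,0,6,3,0,0,0,0,0,6,2,0,-4,0,0,0,6,0,0,-5,0,0,0])

```text
time: 34.5
tool_pos: [0.5662, -0.0528, 0.0992]
tcp_rot: [-1.952, -2.456, 0.003]
wrist_force: [0.9, 0.6, -0.1]
width: 0.703
grip_force: 0.0
```

move_arm(series=[6,0,0,-5,0,0,0,6,3,0,-5,0,0,0,6,5,0,0,0,0,0,6,5,0,0,0,0,0,6,0,0,0,0,0,0])

```text
time: 35.12
tool_pos: [0.5383, 0.0747, 0.2003]
tcp_rot: [-1.951, -2.461, -0.001]
wrist_force: [0.4, -0.1, -1.0]
width: 0.703
grip_force: 0.0
```

```bash
python3 - <<'E'
from h import *
d=np.array([.17591,.98441]);dk=np.array([.5036,.3188])
to([*(dk+.085*d),.10],80)
arcfit("top",(597,-179)); arcfit("wrist",(597,-179))
arcfit("top",(504.5,317.8))
E
```

```text
t 35.12 at [0.5383 0.0747 0.2003] xhead 103.2
shift cm [32.35  5.57 10.06] turn [-2.00e-02 -6.00e-02  2.32e+01] q [ 0.09  0.04  1.93  0.    1.17 -0.14]
top plate [ 589.6 -167.7] n 98 inl 30
wrist plate [ 596.7 -180.1] n 31 inl 30
top plate [502.4 311.5] n 25 inl 21
```

Plate1 sits in ring0 at (596.7,-180.1). Next I'll go behind the work plate with the fingers shut and turned so they're narrow across the lane.

move_arm(series=[0,5.4,0.94,0,0,0,0,0,5.4,0.94,0,0,0,0,0,5.4,0.94,0,0,0,0,0,5.4,0.94,0,0,0,0,0,5.4,0.94,0,0,0,0], grip_force=20)

```text
time: 35.9
tool_pos: [0.5262, 0.3449, 0.2]
tcp_rot: [1.96, 2.455, -0.001]
wrist_force: [0.9, -0.3, -0.2]
width: 0.0
grip_force: 0.0
```

move_arm(series=[0,5.3,0.94,0,0,0,0,0,0,0,0,0,0,-9.5,0,0,0,0,0,0,-9.5,0,0,0,0,0,0,-9.5,0,0,0,0,0,0,-9.5])

```text
time: 36.52
tool_pos: [0.5237, 0.3971, 0.1997]
tcp_rot: [-1.046, -2.962, 0.001]
wrist_force: [0.7, -0.1, 0.2]
width: -0.002
grip_force: 0.0
```

move_arm(series=[0,0,0,0,0,0,-9.5,0,0,0,0,0,0,-9.5,0,0,0,0,0,0,-9.5,0,0,0,0,0,0,0,0,0,0,0,0,0,0])

```text
time: 37.15
tool_pos: [0.5233, 0.3976, 0.2]
tcp_rot: [-0.296, -3.127, 0.001]
wrist_force: [-0.0, 0.1, -0.0]
width: 0.003
grip_force: 0.0
```

```bash
python3 - <<'E'
from h import *
to([.5196,.4023,.015],169.9)
s=read_state();print(s["width"],s["grip_force"])
im=read_camera("wrist")[:,:,::-1];cv2.imwrite('pics/w13.png',im)
arcfit("wrist",(504.5,317.8),im=im)
m=(np.array([[-48,-53],[48,-53],[48,61],[-48,61]]));R2=np.array([[.9844,.1759],[-.1759,.9844]])
E
```

```text
t 37.15 at [0.5233 0.3976 0.2   ] xhead 169.18
shift cm [ 0.45  0.4  18.5 ] turn [-0.02 -0.01 -0.72] q [ 0.61  0.26  1.69 -0.    1.2  -0.77]
0.0025570098180107874 0.0
wrist plate [504.1 317.2] n 45 inl 45
```

move_arm(series=[0,0.4,0.4,4,0,0,-0.7,0,0,0,5,0,0,0,0,0,0,5,0,0,0,0,0,0,3,0,0,0,0,0,0,1.0,0,0,0])

```text
time: 37.83
tool_pos: [0.518, 0.4016, 0.0174]
tcp_rot: [-0.273, -3.126, 0.005]
wrist_force: [-0.9, -0.0, -0.2]
width: -0.002
grip_force: 0.0
```

move_arm(series=[0,0,0,0.3,0,0,0,0,0,0,0,0,0,0])

```text
time: 38.08
tool_pos: [0.5208, 0.4037, 0.0189]
tcp_rot: [0.271, 3.128, 0.003]
wrist_force: [-0.5, -0.4, -0.0]
width: 0.002
grip_force: 0.0
```

```bash
python3 - <<'E'
from h import *
d=np.array([.17591,.98441]);e=np.array([.98441,-.17591]);dk=np.array([.5036,.3188])
x=st()[0][:2]-dk;print("dock xy",(x@e*1000).round(1),(x@d*1000).round(1));pl=np.array([.5041,.3172])-dk;print(pl@e*1000,pl@d*1000)
to([*(dk+.0005*e+.085*d),.015],169.9)
E
```

```text
dock xy 2.0 86.6
0.7736609999999441 -1.4871010000000002
t 38.08 at [0.5208 0.4037 0.0189] xhead 170.09
shift cm [ 0.15 -0.16  0.39] turn [0.11 0.11 0.19] q [ 0.62  0.44  1.81 -0.    0.89 -0.78]
```

move_arm(series=[0,0.12,-0.5,0.35,0,0,0,0,0,-1,0,0,0,0,0,0,-1,0,0,0,0,0,0,-0.8,0,0,0,0,0,0,-0.8,0,0,0,0])

```text
time: 38.7
tool_pos: [0.5116, 0.3626, 0.0141]
tcp_rot: [0.272, 3.129, 0.002]
wrist_force: [0.4, 1.2, -0.3]
width: 0.002
grip_force: 1.1
```

move_arm(series=[0,0,-0.9,0,0,0,0,0,0,-0.9,0,0,0,0,0,0,-0.9,0,0,0,0,0,0,-0.9,0,0,0,0,0,0,-0.9,0,0,0,0])

```text
time: 39.33
tool_pos: [0.5038, 0.318, 0.014]
tcp_rot: [0.271, 3.129, 0.001]
wrist_force: [1.4, 3.8, 1.7]
width: -0.002
grip_force: 1.6
```

```bash
python3 - <<'E'
from h import *
d=np.array([.17591,.98441]);e=np.array([.98441,-.17591]);dk=np.array([.5036,.3188])
x=st()[0][:2]-dk;print("dock xy",(x@e*1000).round(1),(x@d*1000).round(1))
p=arcfit("wrist",(dk+.0008*e+(x@d-.0595)*d)*1000)/1000-dk;print(p@e*1000,p@d*1000)
E
```

```text
dock xy 0.4 -0.7
wrist plate [491.5 269.5] n 18 inl 13
-3.240763797360551 -50.679568879591095
```

move_arm(series=[0,0.15,-0.6,0,0,0,0,0,0.15,-0.8,0,0,0,0,0,0,-0.8,0,0,0,0,0,0,-0.8,0,0,0,0,0,0,-0.8,0,0,0,0])

```text
time: 40.0
tool_pos: [0.494, 0.2809, 0.0137]
tcp_rot: [-0.271, -3.13, 0.0]
wrist_force: [0.3, 2.4, -0.3]
width: 0.001
grip_force: 1.3
```

```bash
python3 - <<'E'
from h import *
d=np.array([.17591,.98441]);e=np.array([.98441,-.17591]);dk=np.array([.5036,.3188])
x=st()[0][:2]-dk;print("dock xy",(x@e*1000).round(1),(x@d*1000).round(1))
p=arcfit("wrist",(dk-.003*e+(x@d-.050)*d)*1000)/1000-dk;print(p@e*1000,p@d*1000)
E
```

```text
dock xy -2.8 -39.0
wrist plate [486.5 219.7] n 63 inl 51
0.6341027366889492 -100.52432871879392
```

move_arm(series=[0,-0.3,-0.1,0,0,0,0,0,0,-0.7,0,0,0,0,0,0,-0.8,0,0,0,0,0,0,-0.8,0,0,0,0,0,0,-0.8,0,0,0,0])

```text
time: 40.67
tool_pos: [0.4914, 0.2488, 0.0137]
tcp_rot: [-0.271, -3.13, 0.0]
wrist_force: [0.3, 2.6, -0.8]
width: -0.002
grip_force: 1.0
```

move_arm(series=[0,0,-0.8,0,0,0,0,0,0,-0.6,0,0,0,0,0,0,-0.3,0,0,0,0,0,0,0,0,0,0,0,0,1,0,0,0,0])

```text
invalid input at $.series: expected a multiple of 7 numbers
```

move_arm(series=[0,0,1,-1,0,0,0,0,0,1,-4,0,0,0,0,0,0,-5,0,0,0,6,0,0,-3,0,0,0,6,0,0,0,0,0,0])

```text
time: 41.3
tool_pos: [0.4977, 0.2708, 0.1482]
tcp_rot: [0.27, 3.123, 0.006]
wrist_force: [0.0, -0.4, -0.3]
width: 0.421
grip_force: 0.0
```

```bash
python3 - <<'E'
from h import *
d=np.array([.17591,.98441]);e=np.array([.98441,-.17591]);dk=np.array([.5036,.3188])
p=arcfit("wrist",(dk-.144*d)*1000)
p=arcfit("wrist",p)/1000;q=p-dk;print(q@e*1000,q@d*1000)
g=np.array([.4676,-.1693]);u=(g-p)/np.linalg.norm(g-p);h=np.degrees(np.arctan2(-u[1],-u[0]));print(np.linalg.norm(g-p),h)
to([*(p-.058*u),.10],h)
E
```

```text
wrist plate [478.1 191.4] n 69 inl 69
wrist plate [479.9 188.5] n 35 inl 35
-0.4435531241557797 -132.414269070061
0.3580393823846043 88.03600371889677
t 41.4 at [0.4949 0.2694 0.1439] xhead 170.12
shift cm [ 0.9  -2.48  4.39] turn [1.000e-02 1.000e-02 8.208e+01] q [ 0.45  0.13  1.94 -0.    1.06 -0.94]
```

move_arm(series=[6,0.8,-2.6,0,0,0,10.3,6,0,0,0,0,0,10.3,6,0,0,0,0,0,10.3,6,0,0,0,0,0,10.3,6,0,0,0,0,0,10.3])

```text
time: 42.02
tool_pos: [0.4812, 0.2442, 0.1414]
tcp_rot: [-1.611, -2.694, 0.006]
wrist_force: [1.6, -0.1, -0.2]
width: 0.7
grip_force: 0.0
```

move_arm(series=[6,0,0,0,0,0,10.3,6,0,0,0,0,0,10.3,6,0,0,1,0,0,10,6,0,0,2,0,0,0,6,0,0,0,0,0,0])

```text
time: 42.65
tool_pos: [0.4798, 0.2436, 0.1101]
tcp_rot: [-2.258, -2.181, 0.012]
wrist_force: [0.2, -0.4, 0.1]
width: 0.702
grip_force: 0.0
```

move_arm(series=[6,0,0,0,0,0,0,6,0,0,0,0,0,0])

```text
time: 42.9
tool_pos: [0.4831, 0.2451, 0.1143]
tcp_rot: [2.26, 2.182, 0.001]
wrist_force: [-0.4, -0.0, -0.3]
width: 0.703
grip_force: 0.0
```

```bash
python3 - <<'E'
from h import *
im=read_camera("wrist")[:,:,::-1]
p=arcfit("wrist",(479,190),im=im)
p=arcfit("top",p);p=np.array([.479,.190])
g=np.array([.4676,-.1693]);u=(g-p)/np.linalg.norm(g-p);h=np.degrees(np.arctan2(-u[1],-u[0]));print(np.linalg.norm(g-p),h)
to([*(p-.056*u),.011],h)
E
```

```text
wrist plate [482.3 189.5] n 36 inl 36
top plate [481.4 195.9] n 34 inl 30
0.3594808061635558 88.18270849303704
t 43.0 at [0.4832 0.2452 0.1145] xhead 88.01
shift cm [ 0.07 -0.26 10.35] turn [ 0.06 -0.03 -0.18] q [ 0.42  0.13  2.01 -0.    1.    0.46]
```

move_arm(series=[6,0.1,-0.15,3,0,0,0,6,0,0,3,0,0,0,6,0,0,2.5,0,0,0,6,0,0,1.0,0,0,0,6,0,0,0.4,0,0,0])

```text
time: 43.62
tool_pos: [0.4814, 0.2461, 0.0148]
tcp_rot: [2.26, 2.182, 0.0]
wrist_force: [0.1, -0.4, -0.0]
width: 0.699
grip_force: 0.0
```

move_arm(series=[6,0,0,0,0,0,0,6,0,0,0,0,0,0])

```text
time: 43.88
tool_pos: [0.4822, 0.2464, 0.0159]
tcp_rot: [2.259, 2.182, 0.003]
wrist_force: [-0.1, 0.0, -0.0]
width: 0.702
grip_force: 0.0
```

```bash
python3 - <<'E'
from h import *
to([.4676,-.1693+.0445,.011],88.1)
E
```

```text
t 43.88 at [0.4822 0.2464 0.0159] xhead 88.0
shift cm [-37.15  -0.17   0.46] turn [ 0.11 -0.05 -0.1 ] q [0.43 0.26 2.07 0.   0.81 0.46]
```

Total push is about 37 cm. I'll do most of it now.

move_arm(series=[6,-0.5,0,0.4,0,0,0,6,-0.8,0,0,0,0,0,6,-0.8,0,0,0,0,0,6,-0.9,0,0,0,0,0,6,-1,0,0,0,0,0])

```text
time: 44.5
tool_pos: [0.4799, 0.2055, 0.0109]
tcp_rot: [-2.26, -2.182, -0.001]
wrist_force: [0.2, 1.8, 0.3]
width: 0.702
grip_force: 1.2
```

move_arm(series=[6,-1,0,0,0,0,0,6,-1,0,0,0,0,0,6,-1,0,0,0,0,0,6,-1,0,0,0,0,0,6,-1,0,0,0,0,0])

```text
time: 45.12
tool_pos: [0.4781, 0.1554, 0.0108]
tcp_rot: [-2.26, -2.182, -0.0]
wrist_force: [0.3, 1.9, 1.0]
width: 0.703
grip_force: 1.3
```

move_arm(series=[6,-1,0,0,0,0,0,6,-1,0,0,0,0,0,6,-1,0,0,0,0,0,6,-1,0,0,0,0,0,6,-1,0,0,0,0,0])

```text
time: 45.75
tool_pos: [0.4763, 0.1054, 0.0108]
tcp_rot: [-2.26, -2.182, -0.0]
wrist_force: [0.3, 2.4, 0.6]
width: 0.701
grip_force: 1.4
```

move_arm(series=[6,-1,0,0,0,0,0,6,-1,0,0,0,0,0,6,-1,0,0,0,0,0,6,-1,0,0,0,0,0,6,-1,0,0,0,0,0])

```text
time: 46.38
tool_pos: [0.4746, 0.0554, 0.0108]
tcp_rot: [-2.26, -2.182, 0.0]
wrist_force: [0.4, 3.3, 1.8]
width: 0.704
grip_force: 1.4
```

move_arm(series=[6,-1,0,0,0,0,0,6,-1,0,0,0,0,0,6,-1,0,0,0,0,0,6,-1,0,0,0,0,0,6,-1,0,0,0,0,0])

```text
time: 47.0
tool_pos: [0.4728, 0.0055, 0.0108]
tcp_rot: [-2.26, -2.182, 0.0]
wrist_force: [0.2, 2.9, 1.2]
width: 0.704
grip_force: 1.4
```

move_arm(series=[6,-1,0,0,0,0,0,6,-1,0,0,0,0,0,6,-1,0,0,0,0,0,6,-1,0,0,0,0,0,6,-1,0,0,0,0,0])

```text
time: 47.62
tool_pos: [0.471, -0.0445, 0.0107]
tcp_rot: [-2.26, -2.182, 0.0]
wrist_force: [0.6, 3.5, 0.5]
width: 0.7
grip_force: 1.5
```

move_arm(series=[6,-1,0,0,0,0,0,6,-1,0,0,0,0,0,6,-0.6,0,0,0,0,0,6,-0.3,0,0,0,0,0,6,0,0,0,0,0,0])

```text
time: 48.25
tool_pos: [0.4701, -0.0733, 0.0107]
tcp_rot: [2.259, 2.182, -0.001]
wrist_force: [-0.9, -0.3, 0.8]
width: 0.701
grip_force: 0.3
```

```bash
python3 - <<'E'
from h import *
to([.4676,-.1693+.0455,.011],88.1)
x=st()[0][:2]*1000+np.array([-.033,-.999])*45.5;print(x)
arcfit("wrist",x);arcfit("wrist",x)
E
```

```text
t 48.25 at [ 0.4701 -0.0733  0.0107] xhead 88.01
shift cm [-5.06 -0.07 -0.03] turn [-0.01  0.03 -0.09] q [-0.21  0.16  2.21 -0.    0.77 -0.17]
[ 468.58807509 -118.70915057]
wrist plate [ 478.6 -107.2] n 19 inl 19
wrist plate [ 478.6 -107.3] n 19 inl 19
```

move_arm(series=[6,-0.6,0,0,0,0,0,6,-0.9,0,0,0,0,0,6,-0.9,0,0,0,0,0,6,-0.8,0,0,0,0,0,6,-0.6,0,0,0,0,0])

```text
time: 48.98
tool_pos: [0.4687, -0.1115, 0.0107]
tcp_rot: [-2.26, -2.182, 0.0]
wrist_force: [0.0, 2.3, -0.3]
width: 0.702
grip_force: 1.1
```

move_arm(series=[6,-0.5,0,0,0,0,0,6,-0.4,0,0,0,0,0,6,-0.25,0,0,0,0,0,6,0,0,0,0,0,0,6,0,0,0,0,0,0])

```text
time: 49.6
tool_pos: [0.4685, -0.1225, 0.0108]
tcp_rot: [2.259, 2.183, -0.0]
wrist_force: [0.5, 0.2, 0.5]
width: 0.702
grip_force: 0.2
```

move_arm(series=[6,1,0,0,0,0,0,6,2,0,0,0,0,0,6,3,0,0,0,0,0,6,2,0,-4,0,0,0,6,0,0,-5,0,0,0])

```text
time: 50.22
tool_pos: [0.4697, -0.0403, 0.1004]
tcp_rot: [-2.255, -2.183, 0.003]
wrist_force: [0.9, 0.3, 0.6]
width: 0.704
grip_force: 0.0
```

move_arm(series=[6,0,0,-5,0,0,0,6,3,0,-5,0,0,0,6,5,0,0,0,0,0,6,5,0,0,0,0,0,6,0,0,0,0,0,0])

```text
time: 50.85
tool_pos: [0.4756, 0.0908, 0.2012]
tcp_rot: [2.254, 2.188, 0.002]
wrist_force: [0.1, -0.6, 0.2]
width: 0.705
grip_force: 0.0
```

```bash
python3 - <<'E'
from h import *
to([.45,.1,.25],88)
im=read_camera("wrist")[:,:,::-1];cv2.imwrite('pics/w14.png',im)
t=read_camera("top")[:,:,::-1];cv2.imwrite('pics/top3.png',t)
for n,i in (("wrist",im),("top",t)):
    arcfit(n,(468,-169),im=i);arcfit(n,(597,-180),im=i)
# brass centre of the work piece, both cameras
for n,i in (("wrist",im),("top",t)):
    hsv=cv2.cvtColor(i,cv2.COLOR_BGR2HSV);u=proj(n,[[.468,-.169,.028]])[0].astype(int)
    m=((hsv[...,1]>110)&(hsv[...,2]>170)).astype(np.uint8);b=np.zeros_like(m);k=40 if n=="wrist" else 17
    b[max(0,u[1]-k):u[1]+k,u[0]-k:u[0]+k]=m[max(0,u[1]-k):u[1]+k,u[0]-k:u[0]+k]
    c=max(cv2.findContours(b,0,1)[0],key=cv2.contourArea)
    print(n,u,cv2.minAreaRect((onz(n,c[:,0],.028)*1000).astype(np.float32)))
# pin & scraper: dark blobs in the wrist-free top view
for nm,z,p in (("pin",.093,(.3955,.3062)),("scraper",.12,(.6495,.2515))):
    u=proj("top",[[*p,z]])[0].astype(int);g=cv2.cvtColor(t,cv2.COLOR_BGR2GRAY)[u[1]-9:u[1]+10,u[0]-9:u[0]+10]
    ys,xs=np.nonzero(g<70);print(nm,u,len(xs),(onz("top",[(xs.mean()+u[0]-9,ys.mean()+u[1]-9)],z-.015)*1000).round(1) if len(xs) else "")
E
```

```text
t 50.85 at [0.4756 0.0908 0.2012] xhead 88.29
shift cm [ 0.85 -2.58 -4.88] turn [ 0.05 -0.05  0.29] q [ 0.14 -0.07  2.04  0.    1.17  0.17]Traceback (most recent call last):
  File "<stdin>", line 6, in <module>
  File "h.py", line 55, in arcfit
    f=least_squares(lambda c:np.linalg.norm(Q-c,axis=1)-45,g,loss="soft_l1",f_scale=1.)
    return func(*args, **kwargs)
    vector_fun = VectorFunction(
        fun_wrapped,
    ...<6 lines>...
        workers=workers
    )
    self._update_fun()
    ~~~~~~~~~~~~~~~~^^
    self.f = self.fun_wrapped(xp_copy(self.x))
             ~~~~~~~~~~~~~~~~^^^^^^^^^^^^^^^^^
    return np.atleast_1d(self.fun(x))
                         ~~~~~~~~^^^
    return self.f(x, *self.args, **self.kwargs)
           ~~~~~~^^^^^^^^^^^^^^^^^^^^^^^^^^^^^^
  File "h.py", line 55, in <lambda>
    f=least_squares(lambda c:np.linalg.norm(Q-c,axis=1)-45,g,loss="soft_l1",f_scale=1.)
                                            ~^~
ValueError: operands could not be broadcast together with shapes (0,) (2,)
```

```bash
python3 - <<'E'
from h import *
t=cv2.imread('pics/top3.png');H,S,V=cv2.split(cv2.cvtColor(t,cv2.COLOR_BGR2HSV))
for p in ((.468,-.169,.028),(.597,-.18,.022),(.597,-.24,0),(.468,-.205,.022)):
    u=proj("top",[p])[0].round().astype(int);print(u,H[u[1],u[0]],S[u[1],u[0]],V[u[1],u[0]])
for nm,m,z,c0,k in (("p1",(V>185)&(S<70),.022,(.597,-.18),24),("workwhite",(V>185),.022,(.468,-.17),24),("brass",(S>110)&(V>170),.028,(.468,-.17),15)):
    u=proj("top",[[*c0,z]])[0].astype(int);b=np.zeros(m.shape,np.uint8);sl=(slice(u[1]-k,u[1]+k),slice(u[0]-k,u[0]+k));b[sl]=m[sl]
    b=cv2.morphologyEx(b,cv2.MORPH_OPEN,np.ones((3,3)));
    if nm!="brass": b=cv2.morphologyEx(b,3,np.ones((5,5)))
    c=max(cv2.findContours(b,0,1)[0],key=cv2.contourArea);P=(onz("top",c[:,0],z)*1000).astype(np.float32)
    print(nm,cv2.minEnclosingCircle(P),cv2.minAreaRect(P))
g=cv2.cvtColor(t,cv2.COLOR_BGR2GRAY)
for nm,z,p in (("pin",.093,(.3955,.3062)),("scraper",.12,(.6495,.2515))):
    u=proj("top",[[*p,z]])[0].astype(int);q=g[u[1]-9:u[1]+10,u[0]-9:u[0]+10]
    ys,xs=np.nonzero(q<60);print(nm,u,len(xs),(onz("top",[(xs.mean()+u[0]-9,ys.mean()+u[1]-9)],z-.015)*1000).round(1) if len(xs) else "")
E
```

```text
[381 243] 19 159 222
[382 196] 24 43 209
[403 198] 24 51 184
[394 243] 25 35 225
p1 ((596.7520141601562, -175.99192810058594), 45.054107666015625) ((595.643798828125, -176.32192993164062), (88.63841247558594, 84.79058074951172), 88.4306869506836)
workwhite ((466.7236633300781, -165.14569091796875), 45.72122573852539) ((465.93115234375, -166.38339233398438), (86.77391815185547, 86.5722427368164), 88.46268463134766)
brass ((457.789306640625, -162.39935302734375), 32.74542999267578) ((457.84954833984375, -161.71690368652344), (64.10581970214844, 26.804290771484375), 73.64805603027344)
pin [197 273] 32 [[396.6 307.9]]
scraper [218 172] 21 [[643.2 247.8]]
```

```bash
python3 - <<'E'
from workcell import *
print(finish_job())
E
```

```text
the job is handed in; nothing more can be done
None
```

The job is handed in at about 51 s with no verdict returned: seam scraped, scraper back in its stand, pin hung in the notch, and both plates (only one loose plate was present) measured within about 5 mm of their ring centres.

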